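# Set out the test station in its trays

### The arm

A 7-joint arm with a two-finger parallel gripper is mounted at the origin on the work surface; the furniture and walls round the work are solid. World frame = base frame: x ahead of the robot, y to its left, z up, the work surface at z = 0. Lengths are in m, angles in rad, forces in N, time in s.
With the tool pointing down it reaches from about 0.425 to 0.925 m from the base axis. Payload 6.8 kg.
Tool frame: the origin (TCP) lies midway between the tips of the shut fingers; the grasp point (between the pads) lies 19 mm behind it; z points along the fingers, x is the direction in which the jaws open and shut, and the axes are right-handed (so a half turn about z gives the same grasp; the last joint's range is limited). The gripper opens to 85 mm and grips with 20 to 120 N. Pads are 22 mm wide; open, the fingers measure 114 mm over their backs; the gripper's body (76 mm by 85 mm) begins 54 mm behind the grasp point. The pads swing forward as they close: fully open they stand 13 mm farther back than shut.
Start: joints at [-1.352, 0.477, 0.022, 1.555, -0.011, 1.109, -0.083], TCP at [0.217, 0.639, 0.231] pointing down, gripper open.
Joint ranges: [-2.96, 2.96], [-0.34, 2.1], [-1.41, 1.46], [0.24, 2.44], [-1.37, 4.51], [0.17, 1.92], [-2.96, 2.96]. Speed limits (rad/s): [2.39, 2.39, 3.14, 3.14, 3.14, 3.14, 3.14].

### API

Orientations are given as a rotation vector (axis times angle).
In Python, from bench import r gives the robot as it stands. The module is installed in compiled form; this text tells all that it offers.
- The arm moves only by the shell command python3 -m pendant 'ROWS' [OPENING] [FORCE]. ROWS is text: rows parted by semicolons, each of 4 numbers parted by spaces: the shift along the tool's x, y, z in cm, then the turn about the tool's z in degrees. A call has 1 to 8 rows; each row shifts and turns the pose as measured when the row begins, along the tool's axes as they then stand; what a row does not reach is not made up. A row lasts 1/12 s, in which the tool goes at most 41.7 mm and 7.16 degrees, less where a joint would pass 70% of its speed; a pose out of reach is approached as far as the arm can. A call with a gripper value outside its range is refused whole. OPENING is the closure in counts, from 0 (fully open) to 255 (shut), set as the call begins (- or left out, the last holds). The fingers move at their own pace and stop on an object; FORCE is the grip in N (left out, the last holds). Time passes only in rows, so rows that do not move let the fingers close. It gives the time, the measured TCP pose, the force and the opening at its end, in the units of the state.
- r.get_obs(): the state, without advancing time (a new reading comes with each control period).
- r.grab_frame(name): name is "side" or "top" or "wrist"; returns a dict with "color" (400x640x3 uint8, red, green, blue), "fx", "fy", "cx", "cy" (pixels), "dist_coeffs" ([k1, k2, p1, p2, k3] as OpenCV has them; the pictures are not rectified), "R" (3x3) and "t" (3): a world point X has camera coordinates R X + t; the wrist camera has in their place "hand_eye" (4x4, takes a point from camera to tool coordinates, whose origin is the TCP and whose axes are the tool frame's). Camera axes: x right, y down, z forward; pixel columns grow to the right and rows downward; lengths in m; the calibration is good to about 2 mm. A picture is of the moment at which its call begins: read the wrist's pose just before it. There is no depth.
- r.hand_in(): hands the job in, once; it reports no verdict.
The state is a dict: "clock": time; "joints": joint angles; "qvel": joint speeds; "tau": joint torques, N m; "tcp_pos": TCP position; "orientation": TCP orientation; "contact_force": force on the tool from outside, world axes, zero at the start; "moment": the same for the moment, N m; "grip_width": finger opening in m.
Only numpy, scipy, OpenCV 4.12 (cv2) and the standard library are available. Lean on these libraries where they do the work, as an engineer would, in place of code of your own. Each camera call takes 0.05 s, during which the arm holds its last target.

### The job

Set out the test station: put the stamp, the timer, the test cassette and the marker each into the grey tray whose outline matches it, resting on the tray's floor between the corner guides, the stamp upright and the timer face up. Leave the capped cup that stands among them where it is.

Things in the scene. Friction and masses are not known exactly. Their poses are not given: they have to be found in the camera images.
- timer: Count-down timer lying face up: pale, nearly square with a small display and keys, 66 x 66 mm, 18 mm high. Origin: centre of its underside; z up, x and y along its sides. Take it by two opposite sides. All ten entries stand on a fixed wooden board, 16 mm thick, whose top is 16 mm above the robot's base plane.
- stamp: Self-inking desk stamp standing upright: dark, 40 mm (x) by 67 mm (y), 78 mm high; its hood, the part from 48 to 78 mm up, has the full size, the foot is 36 x 60 mm. The hood does not move here. Origin: centre of its underside, z up. Take it across the 40 mm of the hood.
- cassette: Flat white test cassette with a blue end, 31 mm (x) by 100 mm (y), 5 mm thick, lying flat. Origin: centre of its underside, z up. Take it across the 31 mm, with the fingertips close to the board it lies on.
- marker: Thick marker lying down, white barrel and black cap, 16 mm thick, 152 mm long; y runs along its length, towards the cap. It may roll about y. Its origin is 10 mm off its axis, halfway along.
- marker_mid (a point): Point on the marker's axis, halfway along it, 8 mm above the board while it lies there; y along the marker. Grip it here, across the 16 mm.
- tray_timer: Square tray for the timer, 88 x 88 mm outside, 80 x 80 mm between the guides. Fixed, grey; 3 mm floor with a flat white patch the size of its thing; L-shaped corner guides 9 mm high (above the board), 7 mm clear of the patch; sides open between guides (52 mm). Origin: centre of underside, on the board; x across, y along, z up.
- tray_stamp: Short oblong tray for the stamp, 62 (x) by 89 (y) mm outside, 54 x 81 mm between the guides. Fixed, grey; 3 mm floor with a flat white patch the size of its thing; L-shaped corner guides 9 mm high (above the board), 7 mm clear of the patch; sides open between guides. Origin: centre of underside, on the board; x across, y along, z up.
- tray_cassette: Long tray for the cassette, 53 (x) by 122 (y) mm outside, 45 x 114 mm between the guides. Fixed, grey; 3 mm floor with a flat white patch the size of its thing; L-shaped corner guides 9 mm high (above the board), 7 mm clear of the patch; sides open between guides (middle 74 mm of the long sides). Origin: centre of underside, on the board; x across, y along, z up.
- tray_marker: Narrowest, longest tray, for the marker, 38 (x) by 174 (y) mm outside, 30 x 166 mm between the guides. Fixed, grey; 3 mm floor with a flat white patch the size of its thing; L-shaped corner guides 9 mm high (above the board), 7 mm clear of the patch; sides open between guides (middle 84 mm of the long sides). Origin: centre of underside, on the board; x across, y along, z up.
- capped_cup: Loose specimen cup with its round screw lid on, 68 mm across the lid, 62 mm high, standing among the things: leave it where it stands. Origin: centre of its underside, z up.
Mind the look-alikes: they are no part of the job. There is more than one size of the cassette; the one meant has the size given above.

How it is judged:
By the outcome, as a careful person would: the job done as asked, in the order asked, and still so for the second after the job is handed in, with the robot touching nothing.
It also fails if it takes over 104 s, if anything falls off the work surface, if the arm or the gripper's body presses on something with over 40 N, if the wrist force passes 120 N, or if a joint passes its speed limit or range.

## Working session

There is one attempt and no reset: what is moved stays moved. The work goes in short steps, Python scripts to look and compute and a shell command to move; the robot and the scene stay as the last step left them, time stands still between calls to the robot, and variables do not carry over. Pictures are saved under pics/ and viewed, and the job is handed in when it is done.

```bash
mkdir -p pics; ls; python3 - <<'E'
from bench import r
import cv2
print(r.get_obs())
for n in ("side","top","wrist"):
    f=r.grab_frame(n); cv2.imwrite(f"pics/{n}0.png",f["color"][:,:,::-1])
    print(n,{k:v for k,v in f.items() if k!="color"})
E
```

```text
pics
{'clock': 0.0, 'joints': array([-1.35208621,  0.47783602,  0.02232375,  1.55645847, -0.01148368,
        1.1092999 , -0.08314648]), 'qvel': array([-0.00077708,  0.0001095 ,  0.00053662, -0.00035954, -0.00023937,
        0.00039096,  0.00097104]), 'tau': array([-4.36618711e-04, -5.96452940e+01,  1.60743803e+00, -2.81195587e+01,
        1.24149580e-02,  9.54310235e-03, -3.52039763e-06]), 'tcp_pos': array([0.21650859, 0.63870263, 0.23029837]), 'orientation': array([ 2.55225161e+00,  1.82975918e+00, -2.24813934e-03]), 'contact_force': array([ 0.07916048,  0.1253009 , -0.56495803]), 'moment': array([-0.03543631,  0.02030107,  0.0006016 ]), 'grip_width': 0.08552375166157367}
side {'fx': 506.7777290849114, 'fy': 506.7777290849114, 'cx': 316.4168120535857, 'cy': 195.9654799669265, 'dist_coeffs': array([-0.13731713,  0.        ,  0.        ,  0.        ,  0.        ]), 'R': array([[ 0.90154007, -0.43201505, -0.02425905],
       [-0.2262904 , -0.42295755, -0.87743921],
       [ 0.36880639,  0.7965362 , -0.47907404]]), 't': array([-0.4541269 ,  0.12109118,  1.41090603])}
top {'fx': 412.360
[... 227 characters left out ...]
      [-0.99561733,  0.02128928, -0.0910654 ],
       [ 0.09113079,  0.00211939, -0.99583668]]), 't': array([-0.07271932,  0.47587258,  1.18512796])}
wrist {'fx': 329.2923185179218, 'fy': 329.2923185179218, 'cx': 319.78500261155915, 'cy': 201.9949901298522, 'dist_coeffs': array([-0.00841288,  0.        ,  0.        ,  0.        ,  0.        ]), 'hand_eye': array([[ 9.99999008e-01,  1.37339252e-03,  3.11770551e-04,
        -3.59909966e-04],
       [-1.40600743e-03,  9.60853309e-01,  2.77054042e-01,
        -7.06028495e-02],
       [ 8.09381816e-05, -2.77054205e-01,  9.60854287e-01,
        -1.43287573e-01],
       [ 0.00000000e+00,  0.00000000e+00,  0.00000000e+00,
         1.00000000e+00]])}
```

View pics/top0.png

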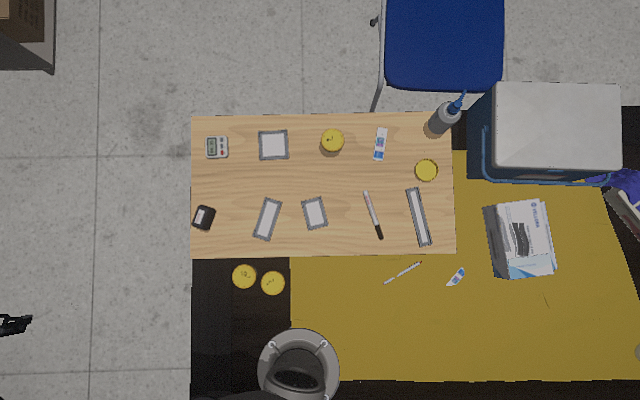

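View pics/side0.png

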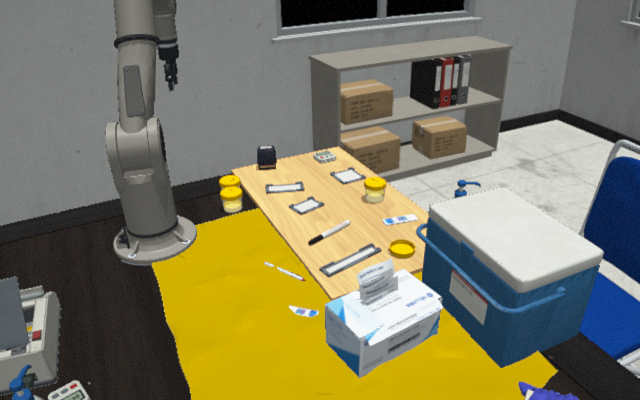

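View pics/wrist0.png

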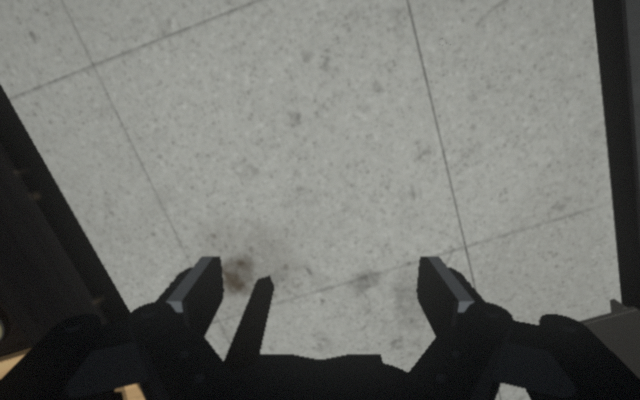

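Top view: stamp (203,217), timer (217,147), square tray (273,145), capped cup (332,140), board cassette (381,144), marker (373,215). The trays are cassette (267,219), stamp (315,213) and marker (418,217). Look-alikes are the smaller cassette (456,277) and thin pen (402,272), both on the mat, the loose lid (426,170) and the cups on the table. I'll measure these next.

```bash
cat > h.py <<'E'
import numpy as np, cv2
from bench import r
from scipy.spatial.transform import Rotation as Ro
def K(f): return np.array([[f["fx"],0,f["cx"]],[0,f["fy"],f["cy"]],[0,0,1.]])
def grab(n):
    o=r.get_obs(); f=r.grab_frame(n)
    if n=="wrist":
        T=np.eye(4);T[:3,:3]=Ro.from_rotvec(o["orientation"]).as_matrix();T[:3,3]=o["tcp_pos"]
        C=T@f["hand_eye"]; f["R"]=C[:3,:3].T; f["t"]=-f["R"]@C[:3,3]
    return f
def ray(f,px,z):
    p=cv2.undistortPoints(np.array(px,float).reshape(-1,1,2),K(f),f["dist_coeffs"]).reshape(-1,2)
    d=np.c_[p,np.ones(len(p))]@f["R"]; c=-f["R"].T@f["t"]
    return c+d*((z-c[2])/d[:,2])[:,None]
def proj(f,X):
    rv=cv2.Rodrigues(f["R"])[0]
    return cv2.projectPoints(np.array(X,float).reshape(-1,1,3),rv,f["t"],K(f),f["dist_coeffs"])[0].reshape(-1,2)
def rect(f,mask,z,amin=30):
    """min-area rects in the world plane z"""
    out=[]
    cs,_=cv2.findContours(mask.astype(np.uint8),cv2.RETR_EXTERNAL,cv2.CHAIN_APPROX_NONE)
    for c in cs:
        if cv2.contourArea(c)<amin: continue
        w=ray(f,c.reshape(-1,2),z)[:,:2]
        (x,y),(a,b),t=cv2.minAreaRect((w*1000).astype(np.float32))
        if a>b: a,b,t=b,a,t-90
        # t = angle of short side from world x
        out.append((c.reshape(-1,2).mean(0).round(),round(x,1),round(y,1),round(a,1),round(b,1),round((t+90)%180-90,1)))
    return out
E
python3 - <<'E'
from h import *
f=grab("top");im=f["color"]
cv2.imwrite("pics/topc.png",cv2.resize(im[100:295,185:485,::-1],None,fx=2.6,fy=2.6,interpolation=cv2.INTER_CUBIC))
hsv=cv2.cvtColor(im,cv2.COLOR_RGB2HSV)
m=(hsv[...,1]<45); m[:112]=0;m[260:]=0;m[:,:190]=0;m[:,456:]=0
for o in rect(f,m,0.02): print(o)
print(ray(f,[[192,115],[452,113],[190,257],[455,252]],.016))
E
```

```text
(array([204., 219.]), 441.2, 270.4, 51.8, 65.1, 71.8)
(array([314., 213.]), 446.0, -53.3, 61.5, 88.2, -76.9)
(array([267., 219.]), 431.8, 85.1, 52.5, 120.5, 70.7)
(array([370., 208.]), 458.5, -217.4, 14.7, 109.1, -72.3)
(array([419., 216.]), 429.9, -356.7, 38.4, 173.3, -78.4)
(array([216., 147.]), 649.2, 234.1, 65.0, 68.6, -89.8)
(array([273., 145.]), 652.5, 65.3, 87.3, 89.3, -87.8)
(array([380., 140.]), 658.6, -253.4, 31.5, 78.9, 78.9)
(array([446., 128.]), 689.5, -435.0, 79.6, 99.3, 87.4)
(array([249., 127.]), 725.9, 99.1, 235.8, 579.4, 25.5)
[[ 0.74724561  0.30661345  0.016     ]
 [ 0.73611369 -0.46939874  0.016     ]
 [ 0.3260603   0.30931938  0.016     ]
 [ 0.32437332 -0.45820277  0.016     ]]
```

View pics/topc.png

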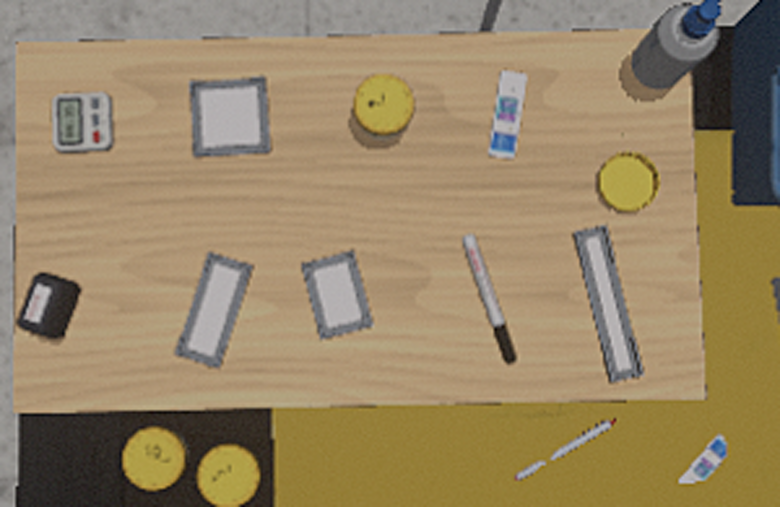

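```bash
python3 - <<'E'
from h import *
f=grab("top");im=f["color"]
v=im.astype(int).max(2); hsv=cv2.cvtColor(im,cv2.COLOR_RGB2HSV)
def sub(m,x0,x1,y0,y1):
    q=np.zeros_like(m);q[y0:y1,x0:x1]=m[y0:y1,x0:x1];return cv2.morphologyEx(q.astype(np.uint8),cv2.MORPH_CLOSE,np.ones((5,5)))
m=(v<75)|(hsv[...,1]<45)
print("stamp",rect(f,sub(m,191,225,195,240),.094))
wood=(hsv[...,0]>8)&(hsv[...,0]<25)&(hsv[...,1]>60)
print("cas",rect(f,sub(~wood,365,395,120,168),.021))
print("mark",rect(f,sub((~wood)|(v<75),355,390,185,245),.024))
print("timer",rect(f,sub(~wood,200,235,130,165),.034))
y=(hsv[...,0]>22)&(hsv[...,0]<35)&(hsv[...,1]>120)
print("cup",rect(f,sub(y,315,350,122,158),.078))
print("small cas",rect(f,sub(~y,440,472,262,292),.005))
E
```

```text
stamp [(array([204., 217.]), 435.9, 248.1, 50.6, 61.8, 70.4)]
cas [(array([380., 144.]), 647.4, -250.6, 32.2, 101.5, 79.7)]
mark [(array([373., 214.]), 438.6, -223.1, 16.2, 149.7, -72.7)]
timer [(array([216., 147.]), 645.6, 230.3, 67.1, 67.8, -86.4)]
cup [(array([332., 140.]), 648.9, -108.7, 56.5, 60.4, 88.6)]
small cas [(array([455., 277.]), 253.6, -459.0, 83.1, 91.4, -1.0)]
```

```bash
python3 -m pendant '-2.5 2.8 -0.4 0;-2.5 2.8 -0.4 0;-2.5 2.8 -0.4 0;-2.5 2.8 -0.4 0;-2.5 2.8 -0.4 0;-2.5 2.8 -0.4 0;-2.5 2.8 -0.4 0;-2.5 2.8 -0.4 0' 0 60; python3 -m pendant '-2.5 2.8 -0.4 0;-2.5 2.8 -0.4 0;-2.5 2.8 -0.4 0;0 0 0 0;0 0 0 0'
python3 - <<'E'
from h import *
f=grab("wrist");im=f["color"];cv2.imwrite("pics/w1.png",im[:,:,::-1]);print(r.get_obs()["tcp_pos"],r.get_obs()["orientation"])
E
```

```text
clock: 0.92
tcp_pos: [0.3623, 0.3756, 0.2599]
orientation: [-2.534, -1.851, 0.007]
contact_force: [1.8, 0.4, 0.5]
grip_width: 0.0852
clock: 1.33
tcp_pos: [0.4264, 0.264, 0.2739]
orientation: [-2.548, -1.834, 0.002]
contact_force: [-1.3, 0.9, -0.3]
grip_width: 0.0851
[0.42682539 0.26335028 0.27394785] [-2.54980016e+00 -1.83390830e+00  2.39195026e-03]
```

View pics/w1.png

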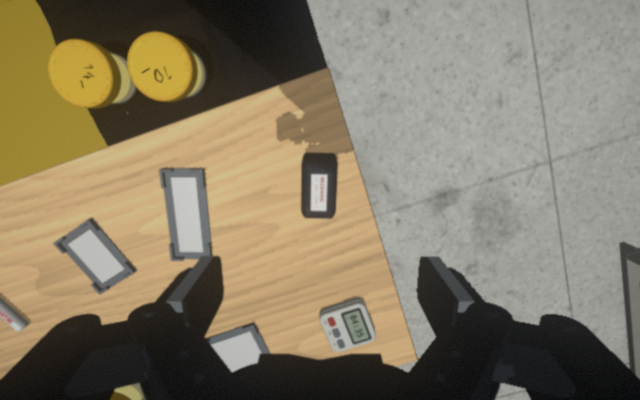

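```bash
cat >> h.py <<'E'
def tool():
    o=r.get_obs(); R=Ro.from_rotvec(o["orientation"]).as_matrix(); return o["tcp_pos"],R,np.degrees(np.arctan2(R[1,0],R[0,0]))
def go(x,y,z,a):
    """shift in tool cm and turn (deg about tool z) to bring TCP to x,y,z (m) with tool-x axis at world angle a (mod 180)"""
    p,R,yaw=tool(); d=R.T@(np.array([x,y,z])-p)*100
    # tool z is down: turning +about tool z lowers the world yaw
    t=-(((a-yaw)+90)%180-90)
    print("pos",p.round(4),"yaw",round(yaw,1),"shift cm",d.round(2),"turn",round(t,1))
E
python3 - <<'E'
from h import *
f=grab("wrist");im=f["color"]
v=im.astype(int).max(2);hsv=cv2.cvtColor(im,cv2.COLOR_RGB2HSV)
m=np.zeros(v.shape,np.uint8);m[140:230,285:350]=((v<70)|(hsv[...,1]<45))[140:230,285:350]
cv2.imwrite("pics/m1.png",cv2.resize(m[140:230,285:350]*255,None,fx=5,fy=5))
cv2.imwrite("pics/w1c.png",cv2.resize(im[130:240,270:370,::-1],None,fx=5,fy=5))
for o in rect(f,m,.094):print(o)
go(.436,.248,.27,70)
E
```

```text
(array([320., 183.]), 430.7, 261.3, 33.2, 64.3, 70.7)
pos [0.4261 0.2647 0.2737] yaw 71.6 shift cm [-1.27  1.47  0.37] turn 1.6
```

View pics/w1c.png

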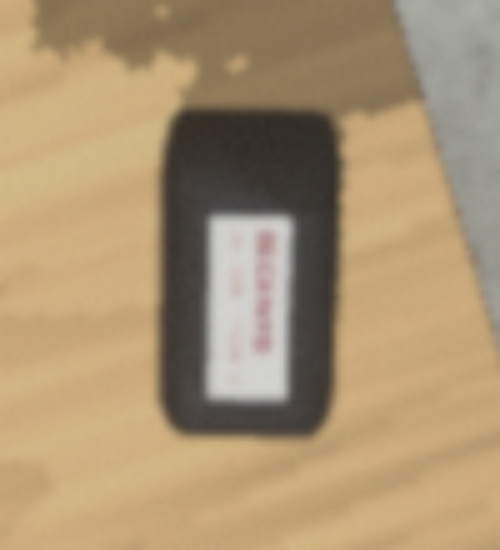

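View pics/m1.png

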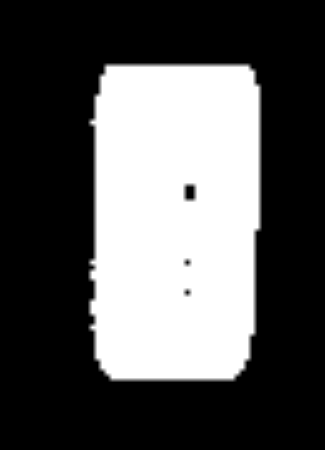

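```bash
python3 - <<'E'
from h import *
def lab(f,x0,x1,y0,y1,dark=False):
    im=f["color"];v=im.astype(int).min(2);q=np.zeros(v.shape,np.uint8);q[y0:y1,x0:x1]=v[y0:y1,x0:x1]>120
    q=cv2.morphologyEx(q,cv2.MORPH_CLOSE,np.ones((3,3)))
    n,l,s,c=cv2.connectedComponentsWithStats(q);i=1+s[1:,4].argmax();print(s[i],c[i]);return c[i],(l==i)
w=grab("wrist");t=grab("top")
cw,mw=lab(w,305,335,165,215);ct,mt=lab(t,190,210,205,230)
for z in(.085,.094,.1):print(z,ray(w,[cw],z).round(4),ray(t,[ct],z).round(4))
print(rect(w,mw,.094))
# blob edges of the far (lower in image) hood edge & sides
E
```

```text
[310 174  18  38 636] [318.32232704 192.26886792]
[191 205  14  19 145] [197.17931034 213.94482759]
0.085 [[0.4389 0.2584 0.085 ]] [[0.4457 0.2683 0.085 ]]
0.094 [[0.4368 0.2592 0.094 ]] [[0.445  0.2655 0.094 ]]
0.1 [[0.4353 0.2597 0.1   ]] [[0.4446 0.2636 0.1   ]]
[(array([318., 192.]), 437.3, 259.1, 17.1, 38.7, 71.2)]
```

```bash
python3 - <<'E'
from h import *
go(.4327,.262,.057,71)
E
```

```text
pos [0.425  0.2665 0.2734] yaw 71.8 shift cm [-0.17  0.93 21.64] turn 0.8
```

```bash
python3 -m pendant '-0.2 0.8 3.5 0.5;0 0 3.5 0;0 0 3.5 0;0 0 2.5 0;0 0 0 0'; python3 - <<'E'
from h import *
go(.4327,.262,.057,71)
w=grab("wrist");cv2.imwrite("pics/w2.png",w["color"][:,:,::-1])
E
```

```text
clock: 1.95
tcp_pos: [0.4303, 0.2723, 0.1409]
orientation: [-2.536, -1.846, -0.009]
contact_force: [-0.3, -0.6, -0.2]
grip_width: 0.0855
pos [0.4303 0.2723 0.1409] yaw 72.1 shift cm [-0.98  0.55  8.39] turn 1.1
```

View pics/w2.png

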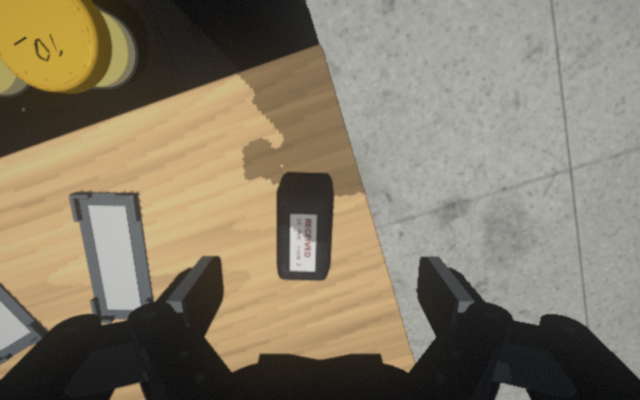

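```bash
cat >> h.py <<'E'
def blob(f,x0,x1,y0,y1,z,fn,amin=100):
    im=f["color"];v=im.astype(int).max(2);hsv=cv2.cvtColor(im,cv2.COLOR_RGB2HSV)
    m=np.zeros(v.shape,np.uint8);m[y0:y1,x0:x1]=fn(im.astype(int),v,hsv)[y0:y1,x0:x1]
    m=cv2.morphologyEx(m,cv2.MORPH_CLOSE,np.ones((5,5)));m=cv2.morphologyEx(m,cv2.MORPH_OPEN,np.ones((3,3)))
    o=rect(f,m,z,amin)
    p,R,yaw=tool()
    for q in o: print(q,"tool mm",((np.array([q[1]/1e3,q[2]/1e3,z])-p)@R*1000).round(1))
    return o
E
python3 - <<'E'
from h import *
w=grab("wrist")
for z in(.094,.075):blob(w,265,345,160,290,z,lambda im,v,h:(v<80)|(h[...,1]<45))
E
```

```text
(array([303., 224.]), 428.5, 263.0, 33.3, 69.2, 70.1) tool mm [-11.9  -0.7  50.7]
(array([303., 224.]), 435.0, 260.0, 36.6, 76.1, 70.1) tool mm [-13.    6.3  69.7]
```

```bash
python3 -m pendant '-1.2 0.3 0.5 1.5;0 0 2 0;0 0 0 0'; python3 - <<'E'
from h import *
go(.430,.260,.057,70.5)
w=grab("wrist");cv2.imwrite("pics/w3.png",w["color"][:,:,::-1])
for z in(.094,.075):blob(w,265,365,160,330,z,lambda im,v,h:(v<80)|(h[...,1]<45))
E
```

```text
clock: 2.3
tcp_pos: [0.4344, 0.2638, 0.1241]
orientation: [-2.56, -1.81, -0.032]
contact_force: [-0.9, -0.4, 0.5]
grip_width: 0.0856
pos [0.4344 0.2638 0.1241] yaw 70.5 shift cm [-0.64 -0.34  6.7 ] turn 0.0
(array([313., 225.]), 428.6, 262.1, 33.0, 68.7, 70.4) tool mm [-4.6 -6.3 31.7]
(array([313., 225.]), 435.5, 259.6, 36.7, 76.2, 70.4) tool mm [-5.1  0.9 50.7]
```

View pics/w3.png

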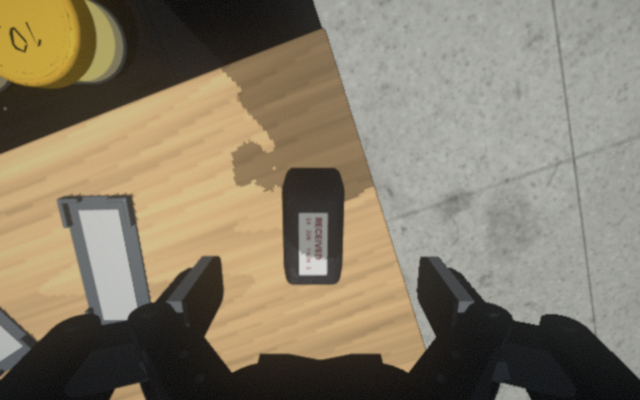

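```bash
python3 -m pendant '-0.7 -0.3 2.2 0;0 0 2 0;0 0 0.5 0;0 0 0 0'; python3 - <<'E'
from h import *
go(.430,.260,.057,70.5)
w=grab("wrist");cv2.imwrite("pics/w4.png",w["color"][:,:,::-1])
E
```

```text
clock: 2.68
tcp_pos: [0.4361, 0.261, 0.0854]
orientation: [-2.563, -1.804, -0.056]
contact_force: [0.0, 0.2, 0.4]
grip_width: 0.0854
pos [0.4361 0.261  0.0854] yaw 70.3 shift cm [-0.4  -0.58  2.82] turn -0.2
```

View pics/w4.png

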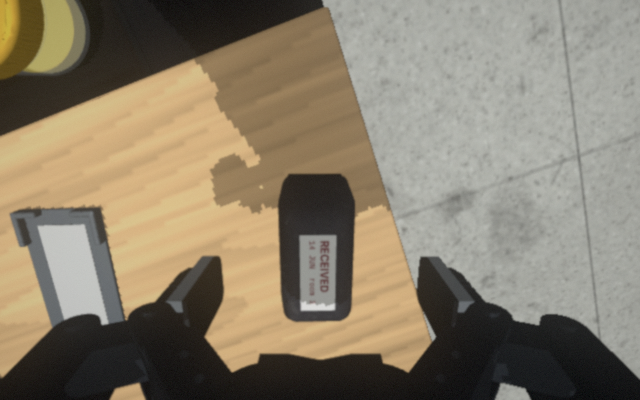

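```bash
cat >> h.py <<'E'
_go=go
def go(*a):
    _go(*a); R=tool()[1]; print("tilt deg (world xy of tool z)",np.degrees(R[:2,2]).round(2))
E
python3 -m pendant '-0.3 -0.5 1.2 0;-0.1 0 1.2 0;0 0 0.8 0'; python3 - <<'E'
from h import *
go(.430,.260,.057,70.5)
w=grab("wrist");cv2.imwrite("pics/w5.png",w["color"][:,:,::-1])
go(.430,.260,.057,70.5)
E
```

```text
clock: 2.98
tcp_pos: [0.4355, 0.2629, 0.0593]
orientation: [-2.563, -1.802, -0.075]
contact_force: [-1.0, 0.0, 0.0]
grip_width: 0.0856
pos [0.4355 0.2629 0.0593] yaw 70.2 shift cm [-0.46 -0.42  0.2 ] turn -0.3
tilt deg (world xy of tool z) [1.97 1.96]
pos [0.4349 0.2627 0.0582] yaw 70.3 shift cm [-0.42 -0.37  0.09] turn -0.2
tilt deg (world xy of tool z) [1.89 1.9 ]
```

View pics/w5.png

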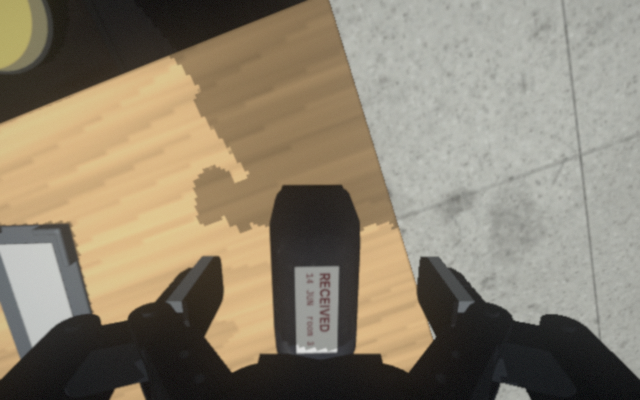

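```bash
python3 -m pendant '-0.3 -0.3 0.1 0;0 0 0 0;0 0 0 0;0 0 0 0;0 0 0 0;0 0 0 0' 255 60; python3 -m pendant '0 0 0 0;0 0 0 0'; python3 -m pendant '0 0 -2 0;0 0 -2 0;0 0 -2 0'; python3 - <<'E'
from h import *
w=grab("wrist");cv2.imwrite("pics/w6.png",w["color"][:,:,::-1])
go(.446,-.0533,.1,-76.9)
E
```

```text
clock: 3.53
tcp_pos: [0.4324, 0.2617, 0.0604]
orientation: [-2.562, -1.801, -0.078]
contact_force: [0.4, -0.0, -0.5]
grip_width: 0.0386
clock: 3.7
tcp_pos: [0.4326, 0.2619, 0.0607]
orientation: [-2.562, -1.801, -0.079]
contact_force: [0.0, -0.2, -0.4]
grip_width: 0.0384
clock: 3.95
tcp_pos: [0.4275, 0.2578, 0.1181]
orientation: [-2.563, -1.802, -0.063]
contact_force: [0.1, -0.4, -0.8]
grip_width: 0.0384
pos [0.4295 0.259  0.1218] yaw 70.2 shift cm [-28.89  12.1    1.2 ] turn -32.9
tilt deg (world xy of tool z) [1.9 1.9]
```

View pics/w6.png

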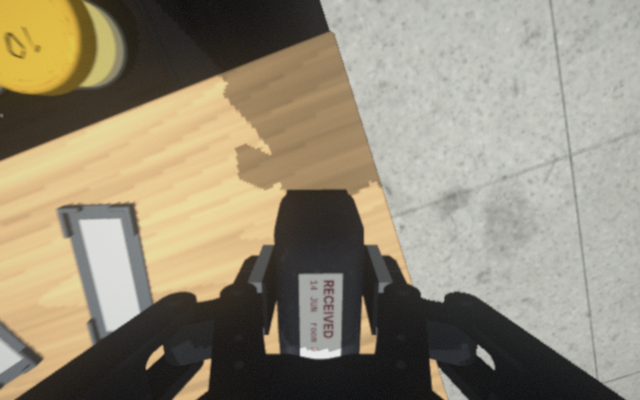

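```bash
python3 -m pendant '-3.4 1.4 0 0;-3.4 1.4 0 0;-3.4 1.4 0 0;-3.4 1.4 0 0;-3.4 1.4 0 0;-3.4 1.4 0 0;-3.4 1.4 0 0;-2 1 0 0'; python3 -m pendant '0 0 0 -6.5;0 0 0 -6.5;0 0 0 -6.5;0 0 0 -6.5;0 0 0 -6'; python3 - <<'E'
from h import *
w=grab("wrist");cv2.imwrite("pics/w7.png",w["color"][:,:,::-1])
go(.446,-.0533,.1,-76.9)
E
```

```text
clock: 4.67
tcp_pos: [0.4485, -0.0207, 0.1137]
orientation: [-2.546, -1.822, -0.094]
contact_force: [-0.1, -0.0, -0.2]
grip_width: 0.0385
clock: 5.08
tcp_pos: [0.448, -0.0301, 0.1125]
orientation: [1.936, 2.459, 0.091]
contact_force: [0.4, -0.0, -1.8]
grip_width: 0.0382
pos [ 0.448  -0.0301  0.1125] yaw 103.9 shift cm [-2.23 -0.82  1.15] turn 0.8
tilt deg (world xy of tool z) [2.52 2.24]
```

View pics/w7.png

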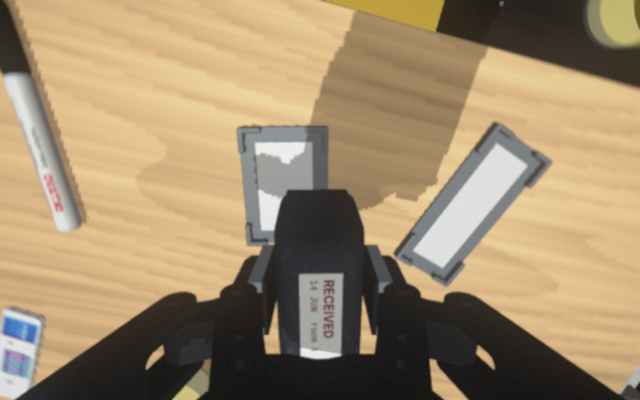

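```bash
python3 - <<'E'
from h import *
w=grab("wrist")
# outer tray corners at guide tops 0.025; 
P=ray(w,[[237.5,126.5],[328,126.5],[248,245]],.025)[:,:2]*1000
print(P.round(1),np.linalg.norm(P[1]-P[0]),np.linalg.norm(P[2]-P[0]))
d=P[1]-P[0];print("x ang",np.degrees(np.arctan2(d[1],d[0])),"centre",((P[1]+P[2])/2).round(1)); d=P[2]-P[0];print("y ang",np.degrees(np.arctan2(d[1],d[0])))
m=blob(w,230,335,115,250,.0225,lambda im,v,h:(h[...,1]<60)&(v>60)&(v<150))
go(.446,-.0533,.1,-76.9)
E
```

```text
[[408.6 -94.5]
 [394.1 -35.4]
 [494.  -72.4]] 60.85330190993859 88.2086428739382
x ang 103.82469268136832 centre [444.  -53.9]
y ang 14.528175671200636
(array([316., 152.]), 418.7, -41.7, 24.6, 45.2, -75.5) tool mm [ -7.1 -35.9  88.1]
(array([253., 187.]), 451.4, -73.9, 22.0, 93.3, -75.5) tool mm [-46.  -11.5  88.3]
pos [ 0.4481 -0.03    0.1125] yaw 103.3 shift cm [-2.25 -0.8   1.15] turn 0.2
tilt deg (world xy of tool z) [2.52 2.25]
```

```bash
python3 -m pendant '-1.3 -0.4 0 0;-1.1 -0.4 0 0;0 0 0 0;0 0 0 0'; python3 - <<'E'
from h import *
go(.445,-.0535,.0655,103.5)
E
```

```text
clock: 5.52
tcp_pos: [0.4459, -0.0549, 0.1109]
orientation: [1.958, 2.443, 0.092]
contact_force: [0.1, 0.4, -0.8]
grip_width: 0.038
pos [ 0.4459 -0.0549  0.1109] yaw 102.6 shift cm [ 0.03 -0.29  4.54] turn -0.9
tilt deg (world xy of tool z) [2.52 2.29]
```

```bash
python3 -m pendant '0.2 -0.2 1.2 -0.5;0 -0.1 1.2 -0.4;0 0 0.8 0;0 0 0 0'; python3 - <<'E'
from h import *
go(.445,-.0535,.0655,103.5)
w=grab("wrist");cv2.imwrite("pics/w8.png",w["color"][:,:,::-1])
w=grab("side");c=w["color"][150:300,220:420,::-1];cv2.imwrite("pics/s8.png",cv2.resize(c,None,fx=4,fy=4,interpolation=2))
E
```

```text
clock: 5.85
tcp_pos: [0.4454, -0.0499, 0.0784]
orientation: [1.944, 2.452, 0.095]
contact_force: [0.5, 0.3, -1.4]
grip_width: 0.0382
pos [ 0.4454 -0.0499  0.0784] yaw 103.2 shift cm [-0.38 -0.19  1.27] turn -0.3
tilt deg (world xy of tool z) [2.68 2.34]
```

View pics/w8.png

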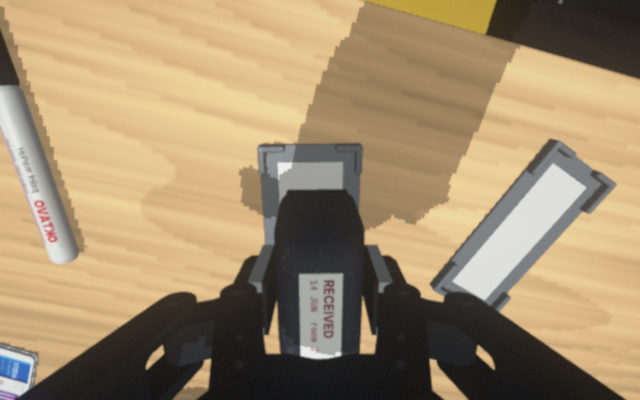

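View pics/s8.png

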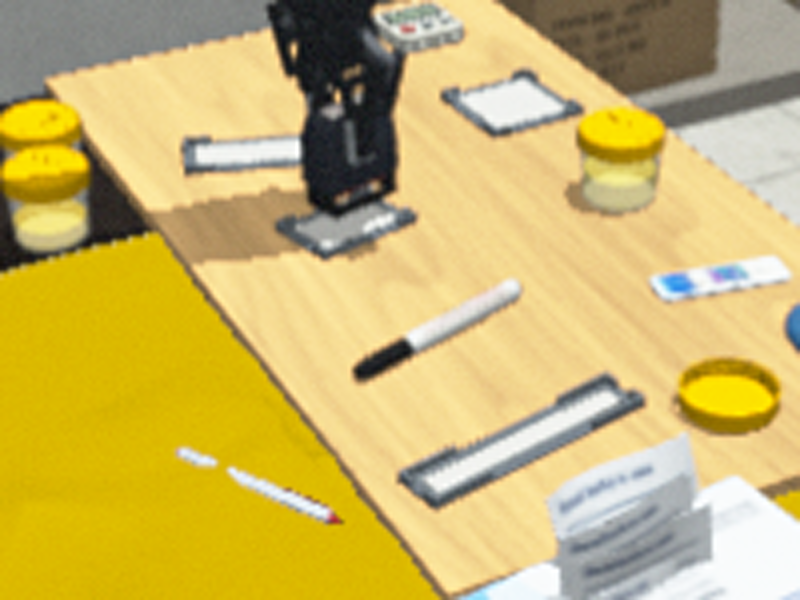

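```bash
python3 -m pendant '-0.4 -0.1 0.4 0;-0.1 -0.1 0.5 0;0 0 0 0'; python3 - <<'E'
from h import *
go(.445,-.0535,.0655,103.5)
w=grab("wrist");cv2.imwrite("pics/w9.png",w["color"][:,:,::-1])
P=ray(w,[[262,150],[372,150]],.025)[:,:2]*1000;print(P)
E
```

```text
clock: 6.2
tcp_pos: [0.4469, -0.0552, 0.0707]
orientation: [1.942, 2.449, 0.099]
contact_force: [0.1, 0.5, -1.6]
grip_width: 0.0382
pos [ 0.4469 -0.0552  0.0707] yaw 103.2 shift cm [ 0.2  -0.18  0.52] turn -0.3
tilt deg (world xy of tool z) [2.91 2.34]
[[410.25745996 -95.92003915]
 [396.32067074 -35.52697182]]
```

View pics/w9.png

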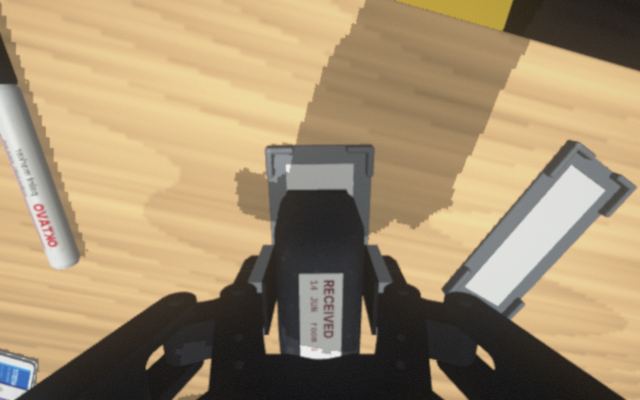

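```bash
python3 -m pendant '0 -0.2 0.5 0;0 0 0.1 0;0 0 0 0'; python3 - <<'E'
from h import *
go(.445,-.0535,.0645,103.5)
E
python3 -m pendant '0 0 0 0;0 0 0 0;0 0 0 0;0 0 0 0;0 0 0 0' 0; python3 -m pendant '0 0 -2 0;0 0 -2.5 0;0 0 -3 0;0 0 -3 0;0 0 -3 0'; python3 - <<'E'
from h import *
w=grab("wrist");cv2.imwrite("pics/w10.png",w["color"][:,:,::-1])
w=grab("side");c=w["color"][150:300,220:420,::-1];cv2.imwrite("pics/s10.png",cv2.resize(c,None,fx=4,fy=4,interpolation=2))
go(.6456,.230,.2,90)
E
```

```text
clock: 6.5
tcp_pos: [0.4457, -0.0558, 0.0647]
orientation: [1.943, 2.447, 0.101]
contact_force: [1.0, 0.3, -1.4]
grip_width: 0.0385
pos [ 0.4457 -0.0558  0.0647] yaw 103.2 shift cm [ 0.24 -0.02  0.03] turn -0.3
tilt deg (world xy of tool z) [2.99 2.33]
clock: 6.92
tcp_pos: [0.4465, -0.0557, 0.0652]
orientation: [1.942, 2.446, 0.102]
contact_force: [-0.2, 0.4, 0.5]
grip_width: 0.0856
clock: 7.33
tcp_pos: [0.4347, -0.061, 0.1994]
orientation: [1.948, 2.455, 0.088]
contact_force: [1.1, -0.3, 0.6]
grip_width: 0.0854
pos [ 0.4382 -0.0613  0.2027] yaw 103.2 shift cm [23.63 26.73  2.47] turn 13.2
tilt deg (world xy of tool z) [2.82 2.32]
```

View pics/w10.png

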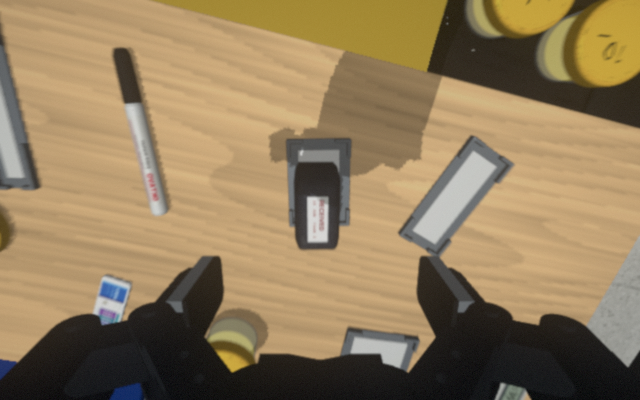

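View pics/s10.png

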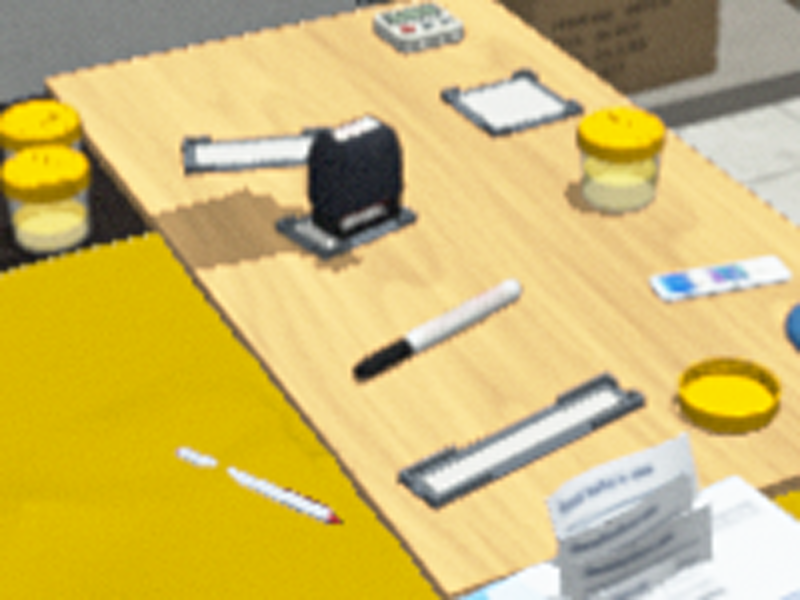

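```bash
python3 - <<'E'
from h import *
w=grab("wrist")
u=np.array([np.cos(np.radians(13.5)),np.sin(np.radians(13.5))]);c=np.array([.445,-.0535])
for px,z in(([319,138.5],.025),([317,162],.067),([317,162],.075),([317,248],.09),([317,248],.097)):
    P=ray(w,[px],z)[0,:2]-c; print(px,z,"along",(P@u*1000).round(1),"across",(P@[-u[1],u[0]]*1000).round(1))
s=grab("side");c4=s["color"][190:225,285:330,::-1];cv2.imwrite("pics/s11.png",cv2.resize(c4,None,fx=16,fy=16,interpolation=2))
# expected foot bottom corners, centred
v=np.array([-u[1],u[0]])
for a,b in((-.03,-.018),(.03,-.018),(-.03,.018)):
    X=np.r_[c+a*u+b*v,.019]; print("exp foot",((proj(s,X)[0]-[285,190])*16).round(0))
for a,b in((-.0445,-.031),(.0445,-.031),(-.0445,.031)):
    X=np.r_[c+a*u+b*v,.019]; print("exp tray floor corner",((proj(s,X)[0]-[285,190])*16).round(0))
E
```

```text
[319, 138.5] 0.025 along -40.2 across -1.6
[317, 162] 0.067 along -26.7 across -4.5
[317, 162] 0.075 along -28.4 across -4.6
[317, 248] 0.09 along 42.8 across -5.5
[317, 248] 0.097 along 39.1 across -5.6
exp foot [274. 325.]
exp foot [526. 219.]
exp foot [156. 253.]
exp tray floor corner [254. 379.]
exp tray floor corner [629. 219.]
exp tray floor corner [ 53. 252.]
```

View pics/s11.png

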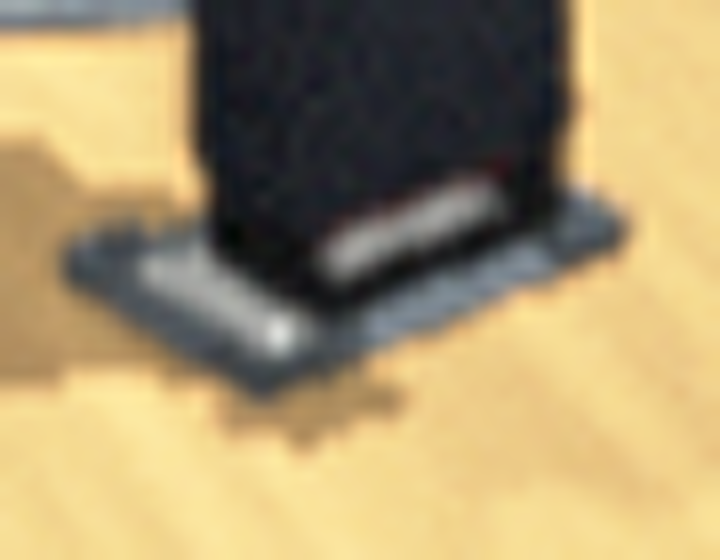

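```bash
python3 -m pendant '0 3 -2 0;0 3 -2 0;0 3 -1 0;0 1 0 0;0 0 0 0;0 0 0 0'; python3 - <<'E'
from h import *
w=grab("wrist");im=w["color"];cv2.imwrite("pics/w12.png",im[:,:,::-1]);go(.6456,.230,.2,90)
t=grab("top");cv2.imwrite("pics/t12.png",cv2.resize(t["color"][170:260,250:380,::-1],None,fx=6,fy=6,interpolation=2))
E
```

```text
clock: 8.03
tcp_pos: [0.5253, -0.0391, 0.2434]
orientation: [-1.947, -2.452, -0.069]
contact_force: [-0.1, -0.0, 0.1]
grip_width: 0.0852
pos [ 0.5246 -0.0392  0.243 ] yaw 103.1 shift cm [23.31 17.74  5.62] turn 13.1
tilt deg (world xy of tool z) [1.09 2.31]
```

View pics/w12.png

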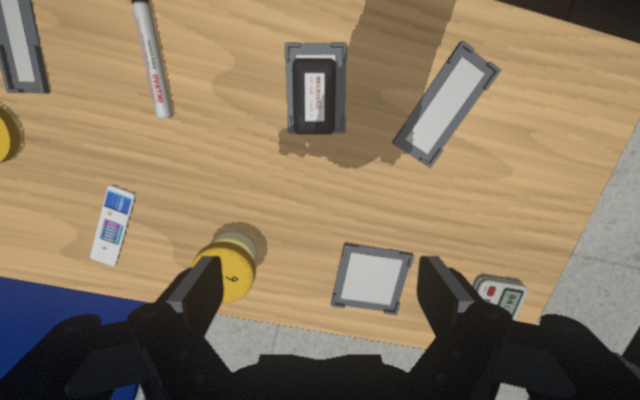

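View pics/t12.png

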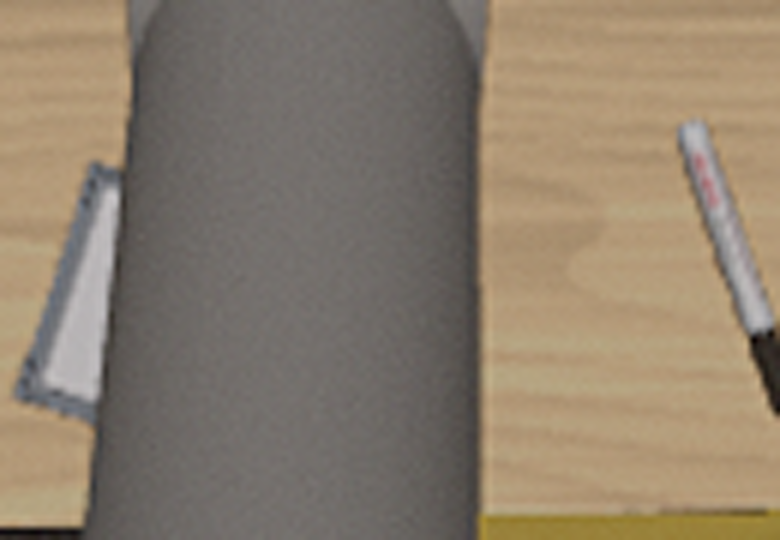

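```bash
python3 - <<'E'
from h import *
w=grab("wrist");im=w["color"]
cv2.imwrite("pics/w13.png",cv2.resize(im[30:145,270:360,::-1],None,fx=5,fy=5,interpolation=2))
C=-w["R"].T@w["t"];print("cam",C)
u=np.array([np.cos(np.radians(13.5)),np.sin(np.radians(13.5))]);c=np.array([.445,-.0535]);n=np.array([-u[1],u[0]])
print("cam along",(C[:2]-c)@u)
for a in(-.0445,.0445):
  for b in(-.031,.031): print("tray exp",a,b,((proj(w,np.r_[c+a*u+b*n,.025])[0]-[270,30])*5).round(0))
for z,l in((.019,.030),(.067,.0335),(.097,.0335)):
  for a in(-l,l): print("stamp exp",z,a,((proj(w,np.r_[c+a*u,z])[0]-[270,30])*5).round(0))
E
```

```text
cam [ 0.45262409 -0.061395    0.384478  ]
cam along 0.005570386007318168
tray exp -0.0445 -0.031 [75. 72.]
tray exp -0.0445 0.031 [386.  72.]
tray exp 0.0445 -0.031 [ 91. 526.]
tray exp 0.0445 0.031 [378. 524.]
stamp exp 0.019 -0.03 [231. 154.]
stamp exp 0.019 0.03 [234. 454.]
stamp exp 0.067 -0.0335 [238. 104.]
stamp exp 0.067 0.0335 [240. 490.]
stamp exp 0.097 -0.0335 [243.  79.]
stamp exp 0.097 0.0335 [246. 506.]
```

View pics/w13.png

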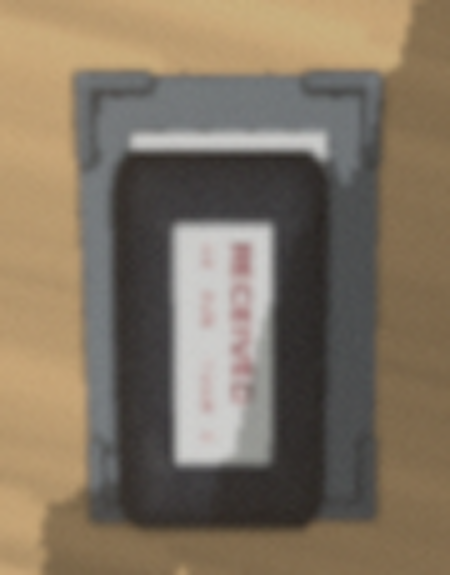

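```bash
python3 -m pendant '0 -2.6 2 0;0 -2.6 2.5 0;0 -2.6 3 0;0 0 2.5 0;0 0 0 0' ; python3 - <<'E'
from h import *
go(.453,-.055,.063,103.5)
E
```

```text
clock: 8.6
tcp_pos: [0.4431, -0.055, 0.1382]
orientation: [-1.952, -2.449, -0.071]
contact_force: [0.1, 0.1, 0.2]
grip_width: 0.0857
pos [ 0.4431 -0.055   0.1382] yaw 102.9 shift cm [-0.49  0.74  7.54] turn -0.6
tilt deg (world xy of tool z) [1.22 2.34]
```

```bash
python3 -m pendant '-0.3 0.8 1.5 -0.6;-0.2 0.2 1.5 0;0 0 1.5 0;0 0 1 0;0 0 0 0' ; python3 - <<'E'
from h import *
go(.453,-.055,.063,103.5)
E
```

```text
clock: 9.02
tcp_pos: [0.4538, -0.0568, 0.0846]
orientation: [-1.942, -2.457, -0.071]
contact_force: [0.3, 0.5, -0.9]
grip_width: 0.0857
pos [ 0.4538 -0.0568  0.0846] yaw 103.4 shift cm [ 0.11 -0.1   2.16] turn -0.1
tilt deg (world xy of tool z) [1.22 2.36]
```

```bash
python3 -m pendant '0.1 0 1 0;0 0 1 0;0 0 0.3 0;0 0 0 0' ; python3 - <<'E'
from h import *
go(.453,-.055,.063,103.5)
w=grab("wrist");cv2.imwrite("pics/w14.png",w["color"][:,:,::-1])
E
python3 -m pendant '0 0 0 0;0 0 0 0;0 0 0 0;0 0 0 0;0 0 0 0;0 0 0 0;0 0 0 0' 255;python3 -m pendant '0 0 -0.5 0;0 0 -0.2 0;0 0 0 0'; python3 - <<'E'
from h import *
go(.453,-.055,.063,103.5)
E
```

```text
clock: 9.35
tcp_pos: [0.4558, -0.0547, 0.0622]
orientation: [-1.944, -2.459, -0.075]
contact_force: [-0.2, -0.3, -0.8]
grip_width: 0.0854
pos [ 0.4558 -0.0547  0.0622] yaw 103.4 shift cm [ 0.04 -0.28 -0.09] turn -0.1
tilt deg (world xy of tool z) [1.43 2.38]
clock: 9.98
tcp_pos: [0.4569, -0.055, 0.064]
orientation: [-1.945, -2.461, -0.078]
contact_force: [-0.5, -0.2, -1.2]
grip_width: 0.0379
clock: 10.23
tcp_pos: [0.4562, -0.0552, 0.0713]
orientation: [-1.945, -2.46, -0.077]
contact_force: [-0.6, 0.0, -0.9]
grip_width: 0.0383
pos [ 0.4562 -0.0552  0.0713] yaw 103.4 shift cm [ 0.07 -0.33  0.82] turn -0.1
tilt deg (world xy of tool z) [1.52 2.38]
```

View pics/w14.png

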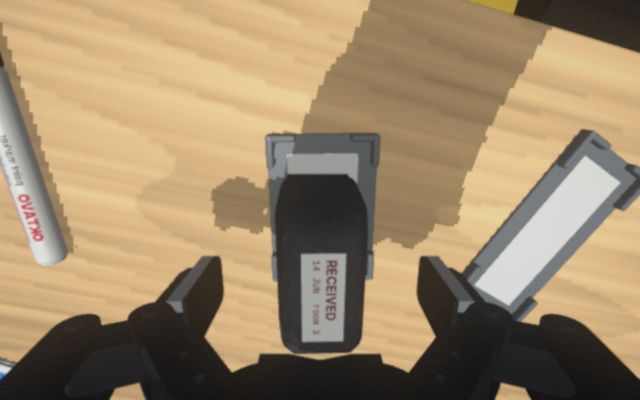

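```bash
python3 -m pendant '0.3 -0.7 0 0;0 0 0 0;0 0 0 0'; python3 - <<'E'
from h import *
go(.4489,-.0535,.0645,103.5)
E
```

```text
clock: 10.48
tcp_pos: [0.4479, -0.0537, 0.0714]
orientation: [-1.945, -2.46, -0.077]
contact_force: [0.9, 0.1, -0.5]
grip_width: 0.0384
pos [ 0.4479 -0.0537  0.0714] yaw 103.4 shift cm [-0.03  0.08  0.69] turn -0.1
tilt deg (world xy of tool z) [1.54 2.38]
```

Now lower it, release, rise, and look straight down.

```bash
python3 -m pendant '0 0 0.5 0;0 0 0.2 0;0 0 0 0'; python3 -m pendant '0 0 0 0;0 0 0 0;0 0 0 0;0 0 0 0;0 0 0 0' 0; python3 -m pendant '0 0 -2 0;0 0 -3 0;0 0 -3 0;0 2 -3 0;0 3 -3 0;0 3 0 0;0 0 0 0'; python3 - <<'E'
from h import *
w=grab("wrist");im=w["color"];cv2.imwrite("pics/w15.png",im[:,:,::-1])
cv2.imwrite("pics/w15c.png",cv2.resize(im[30:160,270:360,::-1],None,fx=4,fy=4,interpolation=2))
u=np.array([np.cos(np.radians(13.5)),np.sin(np.radians(13.5))]);c=np.array([.445,-.0535])
print("tray ends",[proj(w,np.r_[c+a*u,.025])[0].round(1) for a in(-.0445,.0445)],"stamp exp",[proj(w,np.r_[c+a*u,.069])[0].round(1) for a in(-.0335,.0335)])
go(.6456,.230,.2,90)
E
```

```text
clock: 10.73
tcp_pos: [0.4477, -0.0533, 0.0637]
orientation: [-1.945, -2.46, -0.077]
contact_force: [0.2, 0.5, 0.4]
grip_width: 0.0385
clock: 11.15
tcp_pos: [0.4483, -0.0534, 0.0635]
orientation: [-1.945, -2.46, -0.078]
contact_force: [0.3, -0.2, -0.2]
grip_width: 0.0855
clock: 11.73
tcp_pos: [0.5219, -0.041, 0.2121]
orientation: [-1.946, -2.455, -0.074]
contact_force: [0.5, 0.9, -0.1]
grip_width: 0.0853
tray ends [array([318.5,  41.3]), array([318.9, 140.3])] stamp exp [array([320.3,  47.9]), array([320.5, 134. ])]
pos [ 0.52   -0.0421  0.212 ] yaw 103.2 shift cm [23.58 18.36  2.6 ] turn 13.2
tilt deg (world xy of tool z) [1.25 2.37]
```

View pics/w15.png

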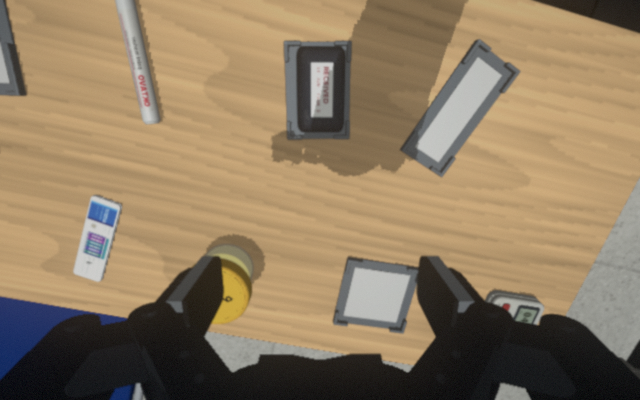

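View pics/w15c.png

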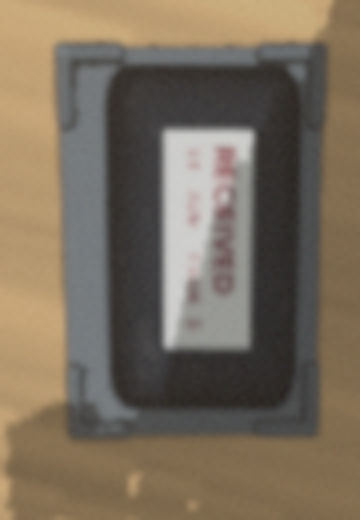

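```bash
python3 -m pendant '3.1 2.4 0 0;3.1 2.4 0 0;3.1 2.4 0 0;3.1 2.4 0 0;3.1 2.4 0 0;3.1 2.4 0 0;3.1 2.4 0 0;3.1 2.4 0 0'; python3 -m pendant '0 0 0 6;0 0 0 6;0 0 0 3;0 0 0 0;0 0 0 0'; python3 - <<'E'
from h import *
w=grab("wrist");im=w["color"];cv2.imwrite("pics/w16.png",im[:,:,::-1])
go(.6456,.230,.2,90)
E
```

```text
clock: 12.45
tcp_pos: [0.6483, 0.2347, 0.2193]
orientation: [-1.974, -2.427, -0.046]
contact_force: [1.2, -1.4, 0.3]
grip_width: 0.0852
clock: 12.87
tcp_pos: [0.6437, 0.2462, 0.2122]
orientation: [-2.261, -2.146, -0.032]
contact_force: [-0.0, -0.1, -0.1]
grip_width: 0.0855
pos [0.6436 0.2459 0.2122] yaw 87.0 shift cm [-1.62  0.28  1.17] turn -3.0
tilt deg (world xy of tool z) [-0.12  1.8 ]
```

View pics/w16.png

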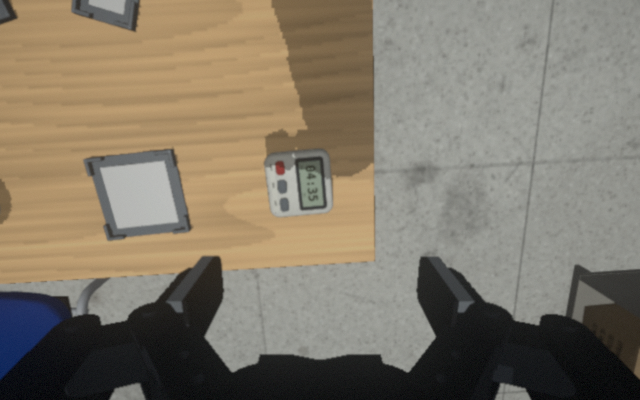

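```bash
python3 - <<'E'
from h import *
w=grab("wrist")
f=lambda im,v,h:~((h[...,0]>8)&(h[...,0]<25)&(h[...,1]>50))
for z in(.034,.03):blob(w,255,345,135,228,z,f)
blob(w,75,200,140,250,.022,f)
cv2.imwrite("pics/w16c.png",cv2.resize(w["color"][130:230,245:350,::-1],None,fx=5,fy=5,interpolation=2))
go(.6456,.230,.2,90)
E
```

```text
(array([299., 183.]), 644.8, 230.6, 64.3, 65.8, -88.0) tool mm [-20.8   2.2 178. ]
(array([299., 183.]), 645.7, 230.5, 65.1, 66.7, -88.0) tool mm [-21.    3.1 182. ]
(array([138., 194.]), 651.1, 64.4, 88.3, 90.8, 3.0) tool mm [-186.7   17.3  184.7]
pos [0.644  0.2458 0.2125] yaw 87.0 shift cm [-1.61  0.25  1.2 ] turn -3.0
tilt deg (world xy of tool z) [-0.08  1.82]
```

View pics/w16c.png

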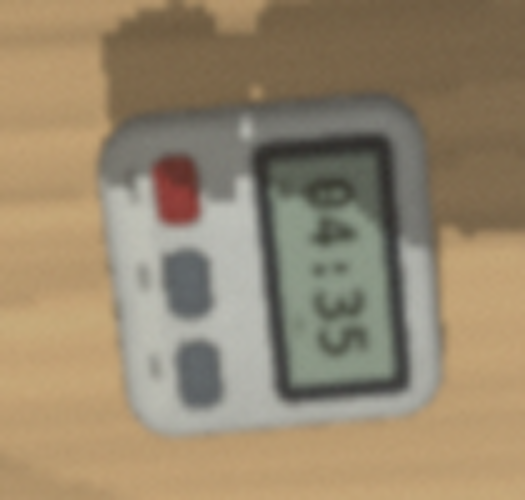

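```bash
python3 - <<'E'
from h import *
w=grab("wrist")
q=np.array([[258,148],[388,138],[283,398],[408,388]])/5+[245,130]
P=ray(w,q,.034)[:,:2]
for a,b in((0,1),(2,3),(0,2),(1,3)):
    d=P[b]-P[a];print(np.degrees(np.arctan2(d[1],d[0])).round(1))
q=np.array([[86,160],[174,149],[109,240],[189,232]]);P=ray(w,q,.025)[:,:2]
for a,b in((0,1),(2,3),(0,2),(1,3)):
    d=P[b]-P[a];print("tray",np.degrees(np.arctan2(d[1],d[0])).round(1),np.linalg.norm(d))
print(P.mean(0))
E
```

```text
91.2
91.3
1.6
1.7
tray 93.8 0.08829120337707616
tray 92.5 0.08553906824915604
tray 2.3 0.08565886093491726
tray 0.5 0.08773370954894134
[0.65148829 0.06630976]
```

```bash
python3 -m pendant '-1.6 0.3 2 -4;0 0 3.5 0;0 0 3.5 0;0 0 3 0;0 0 0 0'; python3 - <<'E'
from h import *
go(.6455,.2305,.0125,91.4)
w=grab("wrist")
f=lambda im,v,h:~((h[...,0]>8)&(h[...,0]<25)&(h[...,1]>50))
cv2.imwrite("pics/w17.png",w["color"][:,:,::-1])
blob(w,222,420,100,320,.032,f)
E
```

```text
clock: 13.43
tcp_pos: [0.6504, 0.2313, 0.0937]
orientation: [-2.184, -2.232, -0.05]
contact_force: [-1.5, -0.3, -1.6]
grip_width: 0.0854
pos [0.6504 0.2313 0.0937] yaw 91.3 shift cm [-0.36 -0.57  8.11] turn -0.1
tilt deg (world xy of tool z) [0.52 2.07]
(array([417., 307.]), 717.4, 304.8, 4.4, 22.2, -83.6) tool mm [69.7 66.1 68.1]
(array([315., 208.]), 645.1, 230.3, 64.8, 67.0, -87.8) tool mm [-3.2 -7.7 64.5]
```

View pics/w17.png

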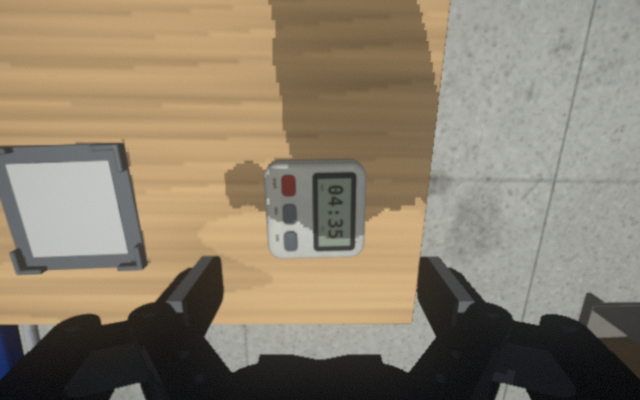

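```bash
python3 -m pendant '-0.3 -0.6 1.5 0;0 -0.1 1.5 0;0 0 1.3 0;0 0 0.7 0;0 0 0 0'; python3 - <<'E'
from h import *
go(.645,.2303,.0145,91.4)
E
```

```text
clock: 13.9
tcp_pos: [0.6519, 0.2308, 0.0528]
orientation: [-2.189, -2.235, -0.073]
contact_force: [0.1, 0.1, -0.7]
grip_width: 0.0853
pos [0.6519 0.2308 0.0528] yaw 91.2 shift cm [-0.19 -0.78  3.81] turn -0.2
tilt deg (world xy of tool z) [1.37 2.39]
```

```bash
python3 -m pendant '-0.2 -0.8 0.8 0;0 -0.3 1 0;0 -0.2 1 0;0 0 0 0'; python3 - <<'E'
from h import *
go(.645,.2303,.0145,91.4)
w=grab("wrist");cv2.imwrite("pics/w18.png",w["color"][:,:,::-1])
E
```

```text
clock: 14.23
tcp_pos: [0.6403, 0.2306, 0.0243]
orientation: [-2.189, -2.237, -0.079]
contact_force: [-1.5, -0.6, -0.7]
grip_width: 0.085
pos [0.6403 0.2306 0.0243] yaw 91.3 shift cm [-0.08  0.44  0.99] turn -0.1
tilt deg (world xy of tool z) [1.58 2.49]
```

View pics/w18.png

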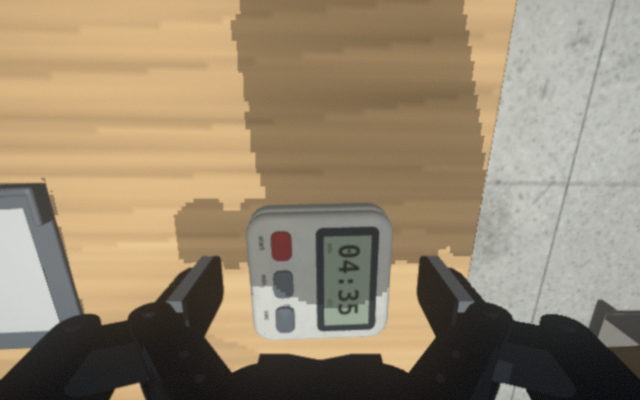

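```bash
python3 -m pendant '-0.1 0.3 0.5 0;0 0 0.4 0;0 0 0 0'; python3 - <<'E'
from h import *
go(.645,.2303,.0145,91.4)
E
```

```text
clock: 14.53
tcp_pos: [0.6453, 0.2306, 0.0161]
orientation: [-2.19, -2.238, -0.083]
contact_force: [-0.5, 0.0, 0.5]
grip_width: 0.0851
pos [0.6453 0.2306 0.0161] yaw 91.3 shift cm [-0.03 -0.04  0.15] turn -0.1
tilt deg (world xy of tool z) [1.72 2.54]
```

```bash
python3 -m pendant '0 0 0.1 0;0 0 0 0;0 0 0 0;0 0 0 0;0 0 0 0' 255 50; python3 - <<'E'
from h import *
w=grab("wrist");cv2.imwrite("pics/w19.png",w["color"][:,:,::-1])
E
python3 -m pendant '0 0 -2 0;0 0 -2 0;0 0 -2 0;0 0 0 0'; python3 - <<'E'
from h import *
go(.652,.065,.08,92.2)
w=grab("wrist");cv2.imwrite("pics/w20.png",w["color"][:,:,::-1])
E
```

```text
clock: 14.95
tcp_pos: [0.6465, 0.2303, 0.0162]
orientation: [-2.191, -2.238, -0.084]
contact_force: [0.1, 0.0, -1.1]
grip_width: 0.0633
clock: 15.33
tcp_pos: [0.643, 0.2273, 0.0758]
orientation: [-2.19, -2.237, -0.078]
contact_force: [1.8, -0.1, 0.8]
grip_width: 0.0632
pos [0.643  0.2273 0.0758] yaw 91.3 shift cm [-16.21   0.57  -1.09] turn -0.9
tilt deg (world xy of tool z) [1.56 2.46]
```

View pics/w19.png

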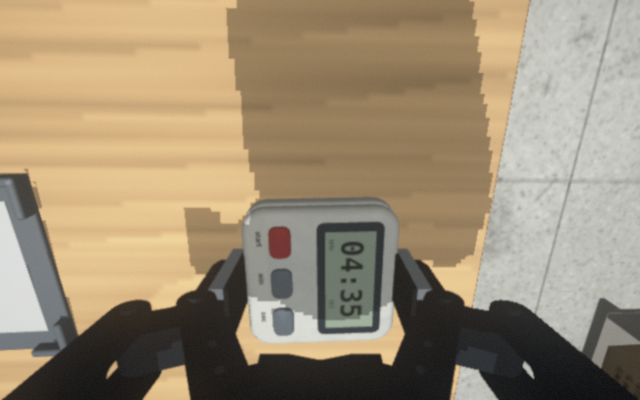

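View pics/w20.png

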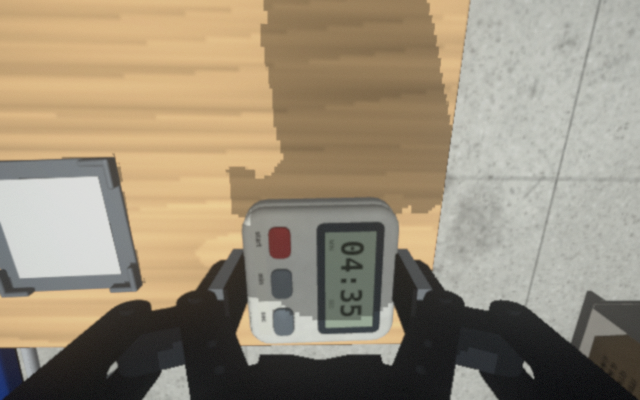

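```bash
python3 - <<'E'
from h import *
w=grab("wrist");p=tool()[0]
# timer corners edges on top face: left x246 right x397 top 203 bottom 340
for q in([[321.5,203],[321.5,340],[246,270],[397,270]],):
    P=ray(w,q,p[2]+.018); print(((P-p)@tool()[1]*1000).round(1))
E
python3 -m pendant '-3.3 0.1 0 0;-3.3 0.1 0 0;-3.3 0.1 0 0;-3.3 0.1 0 0;-1 0 0 0;0 0 0 0'; python3 - <<'E'
from h import *
go(.652,.065,.08,92.2)
w=grab("wrist");cv2.imwrite("pics/w21.png",w["color"][:,:,::-1])
E
```

```text
[[  0.8 -32.9 -18.8]
 [  1.   33.3 -17.2]
 [-31.   -3.6 -19.4]
 [ 33.4  -2.2 -16.7]]
clock: 15.93
tcp_pos: [0.6435, 0.0844, 0.0578]
orientation: [-2.173, -2.24, -0.061]
contact_force: [-0.2, 0.1, -1.1]
grip_width: 0.0631
pos [0.6435 0.0844 0.0578] yaw 91.7 shift cm [-1.87  0.83 -2.29] turn -0.5
tilt deg (world xy of tool z) [0.72 2.4 ]
```

View pics/w21.png

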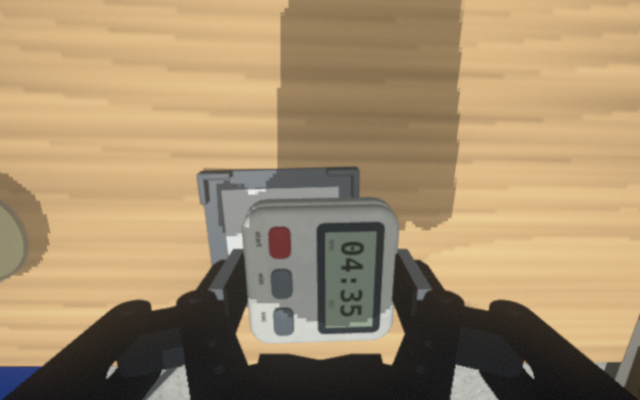

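```bash
python3 - <<'E'
from h import *
w=grab("wrist")
cv2.imwrite("pics/w21c.png",cv2.resize(w["color"][155:275,185:375,::-1],None,fx=4,fy=4,interpolation=2))
P=ray(w,[[197.5,172.5],[359,167.5]],.025)[:,:2];d=P[1]-P[0];a=np.arctan2(d[1],d[0])
print(P,np.linalg.norm(d),np.degrees(a)); print("centre",P.mean(0)+.044*np.array([np.sin(a),-np.cos(a)]))
go(.652,.065,.06,92.2)
E
```

```text
[[0.60842577 0.01984942]
 [0.60367775 0.10620806]] 0.08648906822387206 93.14696459692765
centre [0.64998541 0.06544422]
pos [0.6434 0.0876 0.0581] yaw 91.9 shift cm [-2.27  0.79 -0.28] turn -0.3
tilt deg (world xy of tool z) [0.72 2.48]
```

View pics/w21c.png

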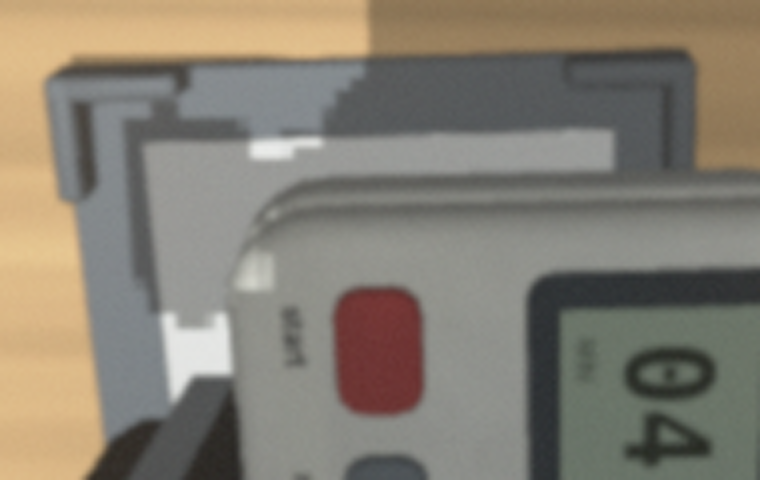

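```bash
python3 -m pendant '-1.2 0.4 -0.3 -0.5;-1 0.4 0 0;0 0 0 0;0 0 0 0'; python3 - <<'E'
from h import *
go(.651,.065,.05,92.5)
w=grab("wrist");cv2.imwrite("pics/w22.png",w["color"][:,:,::-1])
go(.651,.065,.05,92.5)
E
```

```text
clock: 16.37
tcp_pos: [0.6516, 0.075, 0.0586]
orientation: [-2.145, -2.259, -0.065]
contact_force: [0.4, -0.1, -0.0]
grip_width: 0.063
pos [0.6516 0.075  0.0586] yaw 93.0 shift cm [-1.03 -0.13  0.81] turn 0.5
tilt deg (world xy of tool z) [0.58 2.77]
pos [0.6516 0.0751 0.0586] yaw 93.0 shift cm [-1.05 -0.12  0.81] turn 0.5
tilt deg (world xy of tool z) [0.58 2.77]
```

View pics/w22.png

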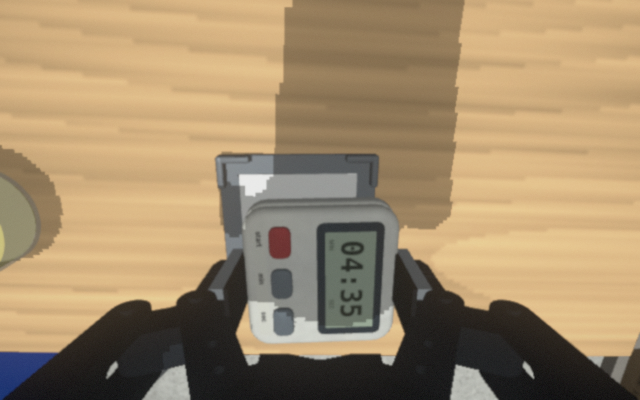

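```bash
python3 -m pendant '-0.8 -0.1 0.4 0.3;-0.3 0 0.4 0;0 0 0 0;0 0 0 0'; python3 - <<'E'
from h import *
w=grab("wrist");cv2.imwrite("pics/w23.png",w["color"][:,:,::-1])
go(.651,.065,.022,92.5)
E
```

```text
clock: 16.75
tcp_pos: [0.6504, 0.0671, 0.0487]
orientation: [-2.146, -2.255, -0.066]
contact_force: [0.2, -0.7, -0.1]
grip_width: 0.063
pos [0.6503 0.0671 0.0487] yaw 92.9 shift cm [-0.34  0.03  2.65] turn 0.4
tilt deg (world xy of tool z) [0.51 2.84]
```

View pics/w23.png

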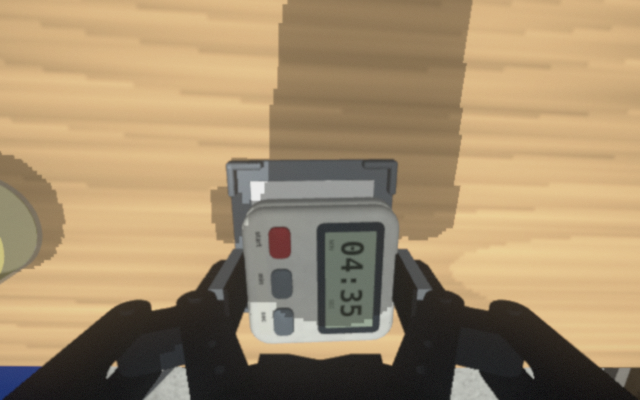

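```bash
python3 -m pendant '-0.3 -0.2 0.6 0.2;0 -0.1 0.7 0;0 0 0.5 0;0 0 0 0'; python3 - <<'E'
from h import *
w=grab("wrist");cv2.imwrite("pics/w24.png",w["color"][:,:,::-1])
P=ray(w,[[240,174],[414,174]],.025)[:,:2];d=P[1]-P[0];a=np.arctan2(d[1],d[0]);print("tray c est",P.mean(0)+.044*np.array([np.sin(a),-np.cos(a)]),np.linalg.norm(d))
go(.651,.065,.0205,92.5)
E
```

```text
clock: 17.13
tcp_pos: [0.6473, 0.0649, 0.0289]
orientation: [-2.15, -2.251, -0.066]
contact_force: [-0.3, -0.8, -0.9]
grip_width: 0.0632
tray c est [0.64956123 0.0684596 ] 0.0790792696639162
pos [0.6474 0.065  0.0292] yaw 92.6 shift cm [-0.06  0.35  0.87] turn 0.1
tilt deg (world xy of tool z) [0.54 2.87]
```

View pics/w24.png

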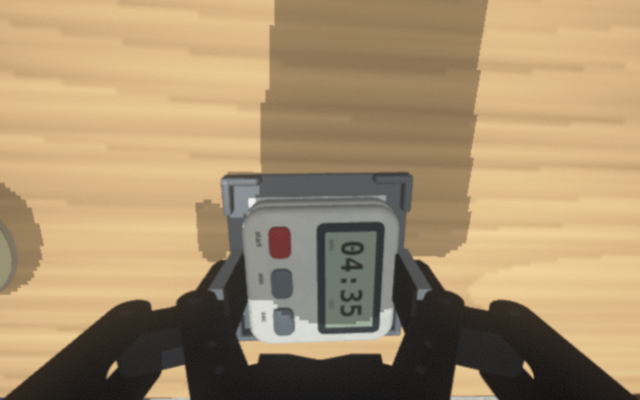

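```bash
python3 -m pendant '-0.1 0.3 0.3 0;0 0 0.4 0;0 0 0 0'; python3 - <<'E'
from h import *
w=grab("wrist");cv2.imwrite("pics/w25.png",w["color"][:,:,::-1])
go(.651,.065,.0205,92.5)
E
```

```text
clock: 17.43
tcp_pos: [0.6511, 0.0647, 0.0217]
orientation: [-2.15, -2.252, -0.067]
contact_force: [-0.7, 0.3, -1.1]
grip_width: 0.0632
pos [0.6514 0.0646 0.022 ] yaw 92.7 shift cm [ 0.03 -0.04  0.15] turn 0.2
tilt deg (world xy of tool z) [0.59 2.88]
```

View pics/w25.png

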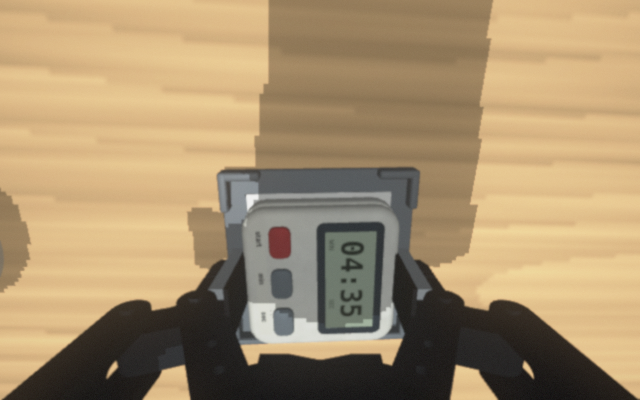

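Centred over the tray. Release and rise.

```bash
python3 -m pendant '0 0 0.1 0;0 0 0 0' ;python3 -m pendant '0 0 0 0;0 0 0 0;0 0 0 0' 0; python3 -m pendant '0 0 -1.5 0;0 0 -3 0;0 0 -3 0;0 0 -3 0;0 0 -3 0;0 0 -2 0;0 0 0 0'; python3 - <<'E'
from h import *
w=grab("wrist");cv2.imwrite("pics/w26.png",w["color"][:,:,::-1])
go(.6475,-.2505,.2,79.5)
E
```

```text
clock: 17.65
tcp_pos: [0.6517, 0.0647, 0.021]
orientation: [-2.151, -2.252, -0.068]
contact_force: [1.0, -0.9, -0.1]
grip_width: 0.0633
clock: 17.9
tcp_pos: [0.6521, 0.0648, 0.0217]
orientation: [-2.151, -2.252, -0.07]
contact_force: [-0.1, 0.5, 0.8]
grip_width: 0.0855
clock: 18.48
tcp_pos: [0.6493, 0.056, 0.1889]
orientation: [-2.151, -2.252, -0.069]
contact_force: [0.9, -0.6, 0.5]
grip_width: 0.0854
pos [0.649  0.056  0.1875] yaw 92.6 shift cm [-30.51  -1.52  -2.78] turn 13.1
tilt deg (world xy of tool z) [0.59 2.88]
```

View pics/w26.png

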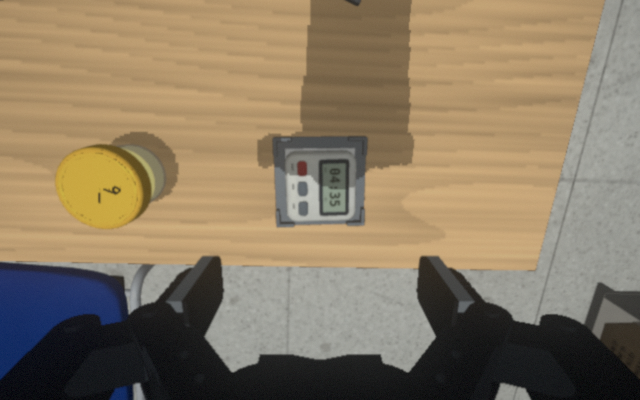

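```bash
python3 - <<'E'
from h import *
w=grab("wrist")
cv2.imwrite("pics/w26c.png",cv2.resize(w["color"][125:240,262:380,::-1],None,fx=5,fy=5,interpolation=2))
T=ray(w,[[284,187],[356.5,187],[320,148],[321,223]],.035)[:,:2]*1000
Y=ray(w,[[273.5,182],[367,182],[320,137],[321,226.5]],.023)[:,:2]*1000
print((T-Y).round(1))
E
```

```text
[[  1.5  10.6]
 [  2.4 -11.9]
 [  8.5  -0.2]
 [ -8.2  -1. ]]
```

View pics/w26c.png

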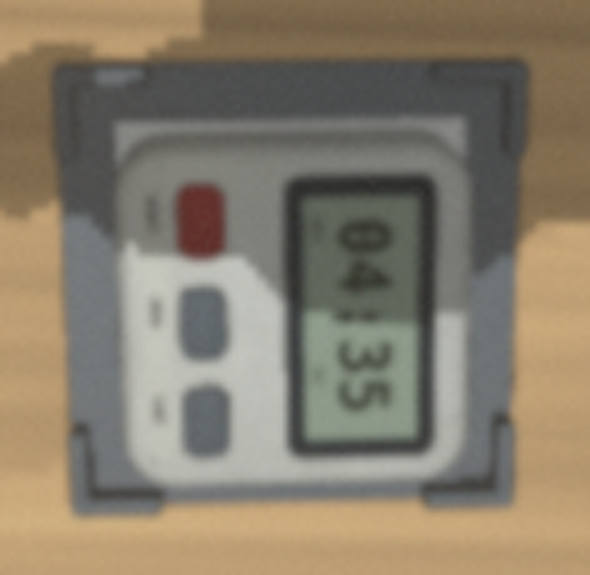

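```bash
python3 -m pendant '-3.8 -0.2 -0.6 1;-3.8 -0.2 -0.6 2;-3.8 -0.2 -0.6 2;-3.8 -0.2 -0.5 2;-3.8 -0.2 -0.5 2;-3.8 -0.2 -0.5 2;-3.8 -0.2 -0.5 2;-3.8 -0.2 -0.5 2'; python3 - <<'E'
from h import *
go(.6475,-.2505,.2,79.5)
E
```

```text
clock: 19.25
tcp_pos: [0.6093, -0.2409, 0.2015]
orientation: [-2.391, -1.951, -0.044]
contact_force: [0.7, -0.4, -0.1]
grip_width: 0.0856
pos [ 0.6093 -0.2409  0.2015] yaw 78.4 shift cm [-0.18  3.94  0.05] turn -1.1
tilt deg (world xy of tool z) [-0.73  3.5 ]
```

```bash
T='from h import *
go(.6475,-.2505,.2,79.5)'
python3 -m pendant '3.5 0 0 0;3.5 0 0 0;3.5 0 0 0;0 0 0 0;0 0 0 0'; python3 -c "$T"
python3 -m pendant '-1 1 0 0;-1 1 0 0;-1 1 0 0;-1 1 0 0;-1 1 0 0;-1 0 0 0;-1 0 0 0;-1 0 0 0';python3 -c "$T"
```

```text
clock: 19.67
tcp_pos: [0.6215, -0.1573, 0.2002]
orientation: [-2.422, -1.908, -0.02]
contact_force: [-0.9, -1.1, 0.4]
grip_width: 0.0855
pos [ 0.6215 -0.1573  0.2002] yaw 76.4 shift cm [-8.44  4.7  -0.55] turn -3.1
tilt deg (world xy of tool z) [-1.49  3.06]
clock: 20.33
tcp_pos: [0.6509, -0.2554, 0.1874]
orientation: [-2.416, -1.904, -0.008]
contact_force: [-1.0, -0.0, -0.3]
grip_width: 0.0858
pos [ 0.6509 -0.2554  0.1874] yaw 76.4 shift cm [ 0.45 -0.5  -1.22] turn -3.1
tilt deg (world xy of tool z) [-2.06  3.12]
```

```bash
T='from h import *
go(.6475,-.2505,.2,79.5)'
python3 -m pendant '4 0 0 0;4 0 0 0;4 0 0 0;4 0 0 0;0 0 0 0;0 0 0 0'; python3 -c "$T"
python3 -m pendant '-1.2 0 -0.2 -0.4;-1.2 0 -0.2 -0.4;-1.2 0 -0.2 -0.4;-1.2 0 -0.2 -0.4;-1.2 0 -0.2 -0.4;-1.2 0 -0.2 -0.4;-1.2 0 -0.2 -0.4;-1.2 0 -0.2 -0.4';python3 -c "$T"
```

```text
clock: 20.83
tcp_pos: [0.6841, -0.1121, 0.1927]
orientation: [-2.438, -1.88, 0.003]
contact_force: [0.2, -1.2, -0.6]
grip_width: 0.0857
pos [ 0.6841 -0.1121  0.1927] yaw 75.2 shift cm [-14.28  -0.08  -1.26] turn -4.3
tilt deg (world xy of tool z) [-2.28  2.8 ]
clock: 21.5
tcp_pos: [0.654, -0.2276, 0.2063]
orientation: [-2.392, -1.94, 0.007]
contact_force: [-0.1, 0.5, -0.0]
grip_width: 0.0852
pos [ 0.654  -0.2276  0.2063] yaw 78.1 shift cm [-2.39 -0.14  0.55] turn -1.4
tilt deg (world xy of tool z) [-2.43  2.57]
```

```bash
python3 -m pendant '-1.2 0 0 -0.7;-1.2 0 0 -0.7;0 0 0 0'; python3 - <<'E'
from h import *
w=grab("wrist");cv2.imwrite("pics/w27.png",w["color"][:,:,::-1])
go(.6475,-.2505,.2,79.5)
f=lambda im,v,h:~((h[...,0]>8)&(h[...,0]<25)&(h[...,1]>50))
blob(w,240,400,90,300,.020,f)
E
```

```text
clock: 21.75
tcp_pos: [0.6423, -0.2681, 0.207]
orientation: [-2.385, -1.955, 0.013]
contact_force: [-0.3, -1.4, -0.1]
grip_width: 0.0851
pos [ 0.6424 -0.2673  0.2071] yaw 78.6 shift cm [1.72 0.2  0.75] turn -0.9
tilt deg (world xy of tool z) [-2.45  2.25]
(array([326., 288.]), 746.3, -282.6, 43.7, 178.2, -12.2) tool mm [-1.000e-01  1.140e+02  1.817e+02]
(array([329., 187.]), 646.6, -253.5, 30.4, 100.1, 79.7) tool mm [  8.7  10.7 187.1]
```

View pics/w27.png

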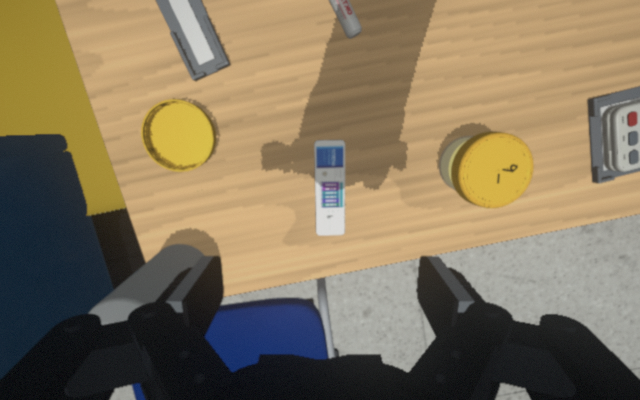

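Candidates for the cassette: the one on the board at (329,187) in this wrist view, and the one on the mat at (456,277) in the top view. The board one measures 30 x 100 mm, matching the description, while the mat one is only about 70 mm long. I'm confirming with one crop as I descend.

```bash
python3 -m pendant '1.6 0.4 2 -1;0 0 3 0;0 0 3 0;0 0 3 0;0 0 0 0' 90 40; python3 - <<'E'
from h import *
w=grab("wrist");cv2.imwrite("pics/w28.png",w["color"][:,:,::-1])
go(.6468,-.2525,.0195,79.7)
f=lambda im,v,h:~((h[...,0]>8)&(h[...,0]<25)&(h[...,1]>50))
blob(w,240,400,60,330,.020,f,1000)
E
```

```text
clock: 22.22
tcp_pos: [0.645, -0.2533, 0.0982]
orientation: [-2.382, -1.969, 0.004]
contact_force: [-1.6, -0.4, -0.9]
grip_width: 0.0548
pos [ 0.6466 -0.2541  0.1012] yaw 79.1 shift cm [-0.09  0.3   8.17] turn -0.6
tilt deg (world xy of tool z) [-1.8   2.09]
(array([318., 214.]), 647.0, -253.1, 31.1, 100.4, 79.6) tool mm [-1.4  3.3 81.1]
```

View pics/w28.png

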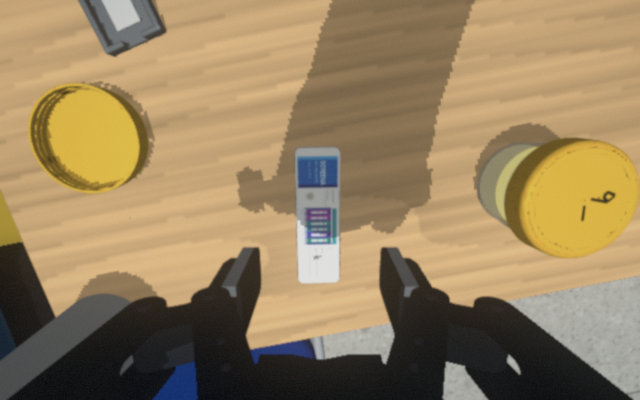

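```bash
python3 -m pendant '0 0.1 1.5 -0.5;0 0 1.5 0;0 -0.1 1.5 0;0 -0.1 1 0;0 0 0 0'; python3 - <<'E'
from h import *
go(.647,-.253,.0195,79.7)
E
```

```text
clock: 22.68
tcp_pos: [0.6487, -0.2546, 0.0507]
orientation: [-2.383, -1.987, -0.009]
contact_force: [-0.1, 0.5, 0.3]
grip_width: 0.0553
pos [ 0.6487 -0.2546  0.0507] yaw 79.6 shift cm [ 0.03 -0.12  3.13] turn -0.1
tilt deg (world xy of tool z) [-1.15  1.89]
```

```bash
python3 -m pendant '0 -0.2 0.8 0;0 -0.1 0.8 0;0 -0.1 0.6 0;0 0 0 0'; python3 - <<'E'
from h import *
go(.647,-.253,.0195,79.7)
w=grab("wrist");cv2.imwrite("pics/w29.png",w["color"][:,:,::-1])
E
```

```text
clock: 23.02
tcp_pos: [0.6457, -0.2538, 0.0292]
orientation: [-2.386, -1.989, -0.012]
contact_force: [1.2, 0.1, 0.2]
grip_width: 0.0555
pos [ 0.6457 -0.2538  0.0292] yaw 79.6 shift cm [0.08 0.14 0.97] turn -0.1
tilt deg (world xy of tool z) [-0.94  1.82]
```

View pics/w29.png

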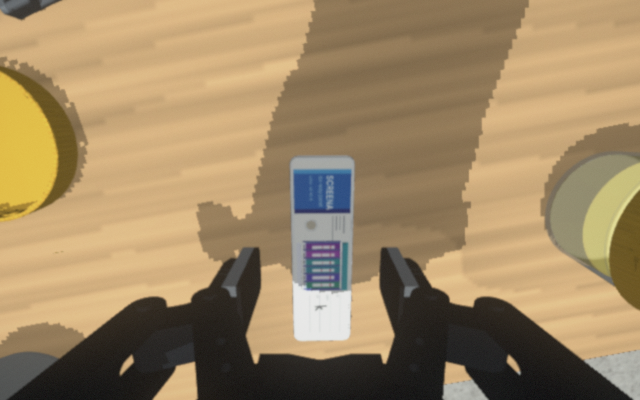

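```bash
python3 -m pendant '0 0.1 0.5 0;0 0 0.3 0;0 0 0.1 0;0 0 0 0'; python3 - <<'E'
from h import *
go(.647,-.253,.019,79.7)
E
```

```text
clock: 23.4
tcp_pos: [0.6481, -0.2543, 0.0211]
orientation: [-2.388, -1.991, -0.015]
contact_force: [-0.9, 0.0, -0.3]
grip_width: 0.0554
pos [ 0.6481 -0.2543  0.0211] yaw 79.6 shift cm [ 0.1  -0.13  0.22] turn -0.1
tilt deg (world xy of tool z) [-0.77  1.76]
```

```bash
python3 -m pendant '0.1 -0.1 0.3 0;0 0 0 0' ; python3 -m pendant '0 0 0 0;0 0 0 0;0 0 0 0;0 0 0 0;0 0 0 0' 255 40; python3 - <<'E'
from h import *
go(.647,-.253,.0175,79.7)
w=grab("wrist");cv2.imwrite("pics/w30.png",w["color"][:,:,::-1])
E
```

```text
clock: 23.57
tcp_pos: [0.6474, -0.253, 0.0181]
orientation: [-2.388, -1.991, -0.015]
contact_force: [-0.8, -0.1, -0.8]
grip_width: 0.0552
clock: 23.98
tcp_pos: [0.6478, -0.2532, 0.0188]
orientation: [-2.389, -1.992, -0.016]
contact_force: [0.2, -0.4, 0.2]
grip_width: 0.0288
pos [ 0.6478 -0.2532  0.0188] yaw 79.6 shift cm [-0.   -0.08  0.13] turn -0.1
tilt deg (world xy of tool z) [-0.69  1.73]
```

View pics/w30.png

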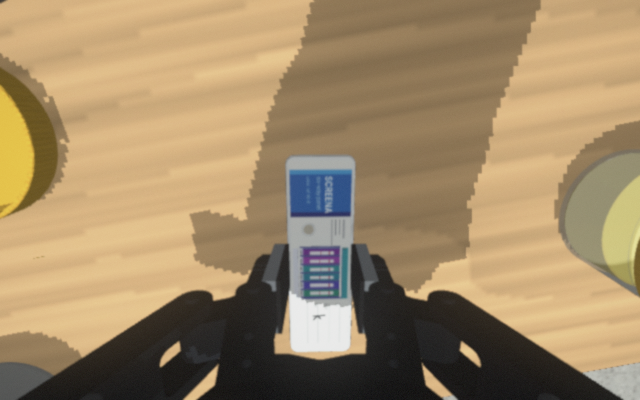

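```bash
python3 -m pendant '0 0 -1 0;0 0 -1.5 0;0 0 -2 0;0 0 -2 0;0 0 0 0'; python3 - <<'E'
from h import *
go(.4318,.085,.12,70.7)
w=grab("wrist");cv2.imwrite("pics/w31.png",w["color"][:,:,::-1]);p,R,_=tool()
# cassette in tool frame: edges near row, far row on plane z = tcp+.002
P=ray(w,[[321,157],[321,352],[287,200],[355,200]],p[2]+.002);print(((P-p)@R*1000).round(1))
E
```

```text
clock: 24.45
tcp_pos: [0.6481, -0.2553, 0.089]
orientation: [-2.388, -1.991, -0.014]
contact_force: [0.8, -0.8, 0.1]
grip_width: 0.0286
pos [ 0.6481 -0.2553  0.089 ] yaw 79.6 shift cm [ 29.64 -27.46  -1.75] turn 8.9
tilt deg (world xy of tool z) [-0.79  1.76]
[[  0.  -49.   -1. ]
 [  0.3  51.6  -3. ]
 [-15.3 -29.7  -1.8]
 [ 15.5 -29.5  -1. ]]
```

View pics/w31.png

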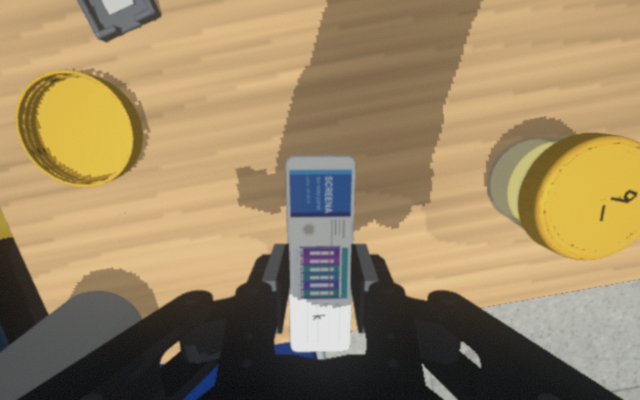

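```bash
python3 -m pendant '0 -1 -3 0;0 -1 -3 0;2 -2 -2 0;2.5 -2.5 0 0;2.7 -2.5 0 0;2.7 -2.5 0 0;2.7 -2.5 0 0;2.7 -2.5 0 0';python3 -m pendant '2.7 -2.5 0 0;2.7 -2.5 0 0;2.7 -2.5 0 2;2.7 -2.5 0 2;2.7 -2.5 0 2;0 0 0 2;0 0 0 0'; python3 - <<'E'
from h import *
go(.4318,.085,.12,70.7)
w=grab("wrist");cv2.imwrite("pics/w32.png",w["color"][:,:,::-1])
E
```

```text
clock: 25.17
tcp_pos: [0.5097, -0.0793, 0.1774]
orientation: [-2.403, -1.978, -0.01]
contact_force: [0.4, 1.0, 0.2]
grip_width: 0.0288
clock: 25.75
tcp_pos: [0.4033, 0.0917, 0.1829]
orientation: [-2.528, -1.809, -0.005]
contact_force: [0.1, -0.6, -0.3]
grip_width: 0.0282
pos [0.4033 0.0917 0.1829] yaw 71.2 shift cm [0.14 3.07 6.22] turn 0.5
tilt deg (world xy of tool z) [-0.95  1.65]
```

View pics/w32.png

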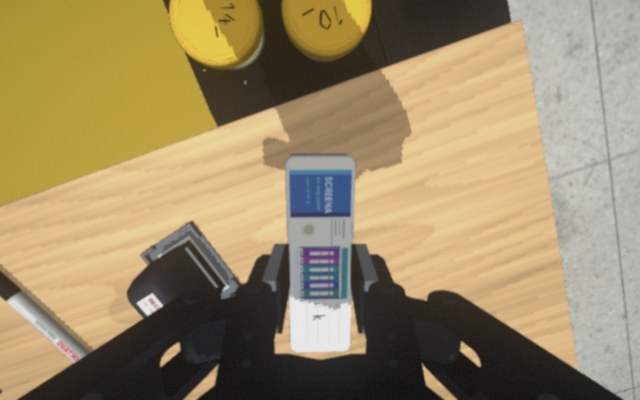

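```bash
python3 -m pendant '0.1 1.6 1 0;0 1.5 2 0;0 0 3 0;0 0 2.5 0;0 0 0 0'; python3 - <<'E'
from h import *
go(.4306,.0855,.0225,70.7)
w=grab("wrist");cv2.imwrite("pics/w33.png",w["color"][:,:,::-1])
E
```

```text
clock: 26.22
tcp_pos: [0.4376, 0.0816, 0.0961]
orientation: [-2.529, -1.813, -0.016]
contact_force: [-0.2, -0.3, -0.2]
grip_width: 0.0282
pos [0.4376 0.0816 0.0961] yaw 71.3 shift cm [-0.04 -0.65  7.38] turn 0.6
tilt deg (world xy of tool z) [-0.51  1.73]
```

View pics/w33.png

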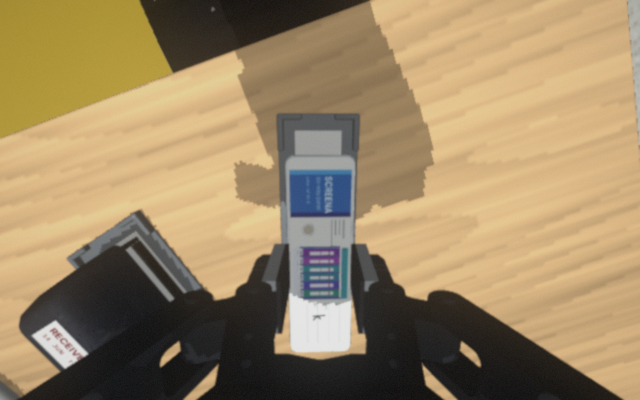

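```bash
python3 - <<'E'
from h import *
w=grab("wrist")
P=ray(w,[[277.5,114],[360,114]],.025)[:,:2];d=P[1]-P[0];a=np.arctan2(d[1],d[0])
print(np.linalg.norm(d),np.degrees(a)); print("centre",P.mean(0)+.061*np.array([np.sin(a),-np.cos(a)]))
E
python3 -m pendant '0 -0.7 1.3 0.5;0 -0.2 1.2 0;0 -0.1 1.2 0;0 0 0 0'; python3 - <<'E'
from h import *
go(.4306,.0855,.0225,70.7)
w=grab("wrist");cv2.imwrite("pics/w34.png",w["color"][:,:,::-1])
E
```

```text
0.05262028631836953 71.3119655765483
centre [0.43226329 0.08468766]
clock: 26.65
tcp_pos: [0.4345, 0.0859, 0.0675]
orientation: [-2.543, -1.8, -0.036]
contact_force: [0.1, -0.4, 0.4]
grip_width: 0.0285
pos [0.4345 0.0859 0.0675] yaw 70.6 shift cm [-0.32 -0.32  4.49] turn -0.1
tilt deg (world xy of tool z) [0.25 1.97]
```

View pics/w34.png

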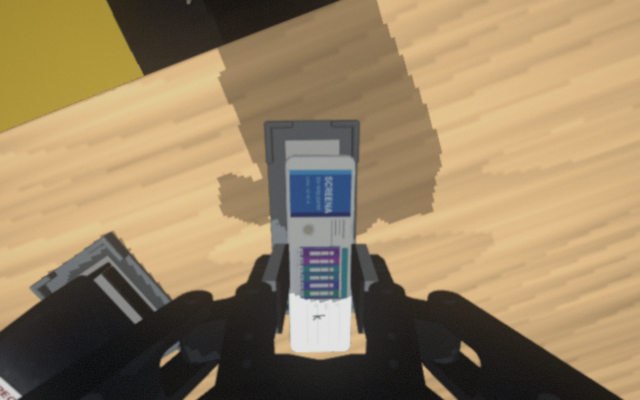

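```bash
python3 -m pendant '-0.3 -0.4 1 0;0 -0.2 1 0;0 -0.1 1 0;0 0 0 0'; python3 - <<'E'
from h import *
go(.4308,.0853,.0225,70.9)
w=grab("wrist");cv2.imwrite("pics/w35.png",w["color"][:,:,::-1])
E
```

```text
clock: 27.03
tcp_pos: [0.4332, 0.0871, 0.0431]
orientation: [-2.547, -1.801, -0.055]
contact_force: [-0.4, 0.3, 0.5]
grip_width: 0.0285
pos [0.4332 0.0871 0.0431] yaw 70.5 shift cm [-0.34 -0.17  2.05] turn -0.4
tilt deg (world xy of tool z) [0.95 2.19]
```

View pics/w35.png

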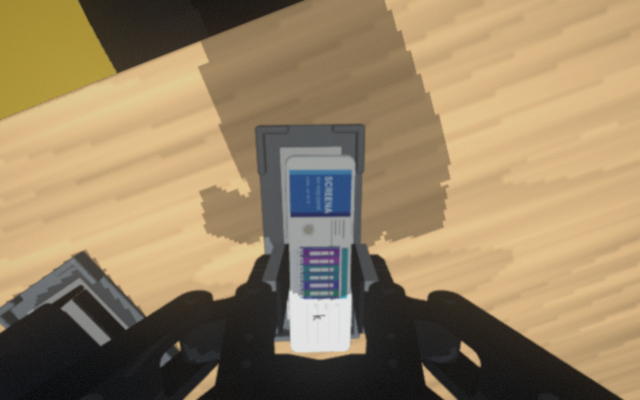

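```bash
python3 -m pendant '-0.4 -0.3 0.6 -0.2;-0.1 -0.1 0.6 0;0 0 0.3 0;0 0 0 0'; python3 - <<'E'
from h import *
go(.4308,.0853,.0225,70.9)
w=grab("wrist");cv2.imwrite("pics/w36.png",w["color"][:,:,::-1])
E
```

```text
clock: 27.42
tcp_pos: [0.4304, 0.0845, 0.0296]
orientation: [-2.545, -1.806, -0.064]
contact_force: [-0.3, -0.4, 0.3]
grip_width: 0.0285
pos [0.4304 0.0845 0.0296] yaw 70.7 shift cm [0.06 0.   0.71] turn -0.2
tilt deg (world xy of tool z) [1.24 2.28]
```

View pics/w36.png

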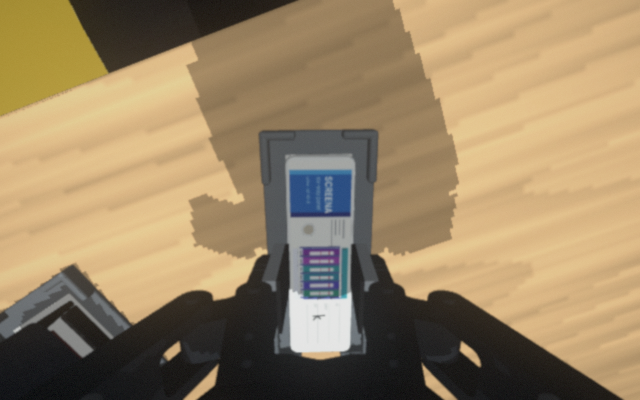

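```bash
python3 -m pendant '0 -0.1 0.4 0;0 0 0.2 0;0 0 0 0'; python3 -m pendant '0 0 0 0;0 0 0 0;0 0 0 0' 90; python3 -m pendant '0 0 -1.5 0;0 0 -3 0;0 0 -3 0;0 1 -3 0;0 2 -3 0;0 2 0 0;0 1 0 0;0 0 0 0' 0; python3 - <<'E'
from h import *
w=grab("wrist");cv2.imwrite("pics/w37.png",w["color"][:,:,::-1])
f=lambda im,v,h:(im.min(2)>170)|((h[...,0]>95)&(h[...,0]<170)&(h[...,1]>80))
blob(w,270,380,20,230,.024,f)
go(.4386,-.2231,.2,-72.7)
E
```

```text
clock: 27.72
tcp_pos: [0.43, 0.0852, 0.0235]
orientation: [-2.545, -1.806, -0.065]
contact_force: [0.1, 1.3, -1.0]
grip_width: 0.0286
clock: 27.97
tcp_pos: [0.4301, 0.0853, 0.0234]
orientation: [-2.545, -1.807, -0.064]
contact_force: [0.6, -0.7, -0.1]
grip_width: 0.0553
clock: 28.63
tcp_pos: [0.4846, 0.059, 0.1662]
orientation: [-2.544, -1.809, -0.064]
contact_force: [-0.4, 0.5, 0.2]
grip_width: 0.0854
(array([322., 122.]), 433.2, 85.6, 17.8, 21.3, 70.6) tool mm [  2.3 -57.  141.5]
(array([321.,  75.]), 397.6, 96.5, 19.8, 26.1, -18.9) tool mm [  0.9 -94.2 141.2]
pos [0.4834 0.0593 0.1657] yaw 70.9 shift cm [-27.97   5.05  -4.63] turn -36.4
tilt deg (world xy of tool z) [1.17 2.24]
```

View pics/w37.png

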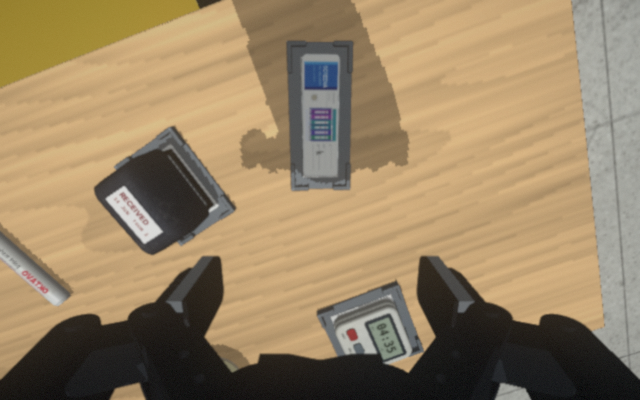

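```bash
python3 -m pendant '-2.5 0.6 -0.6 0;-2.5 0.6 -0.6 0;-2.5 0.5 -0.5 0;-2.5 0.5 -0.5 0;-2.5 0.5 -0.5 0;-2.5 0.5 -0.5 0;-2.5 0.5 -0.5 0;-2.5 0.5 -0.5 0'; python3 -m pendant '-2.5 0.5 -0.5 0;-2.5 0.5 -0.5 -6;0 0 0 -6;0 0 0 -6;0 0 0 -6;0 0 0 -6;0 0 0 -6;0 0 0 0';python3 - <<'E'
from h import *
w=grab("wrist");cv2.imwrite("pics/w38.png",w["color"][:,:,::-1])
go(.4386,-.2231,.2,-72.7)
E
```

```text
clock: 29.35
tcp_pos: [0.4471, -0.1416, 0.1939]
orientation: [-2.516, -1.823, -0.044]
contact_force: [0.4, -0.6, -0.5]
grip_width: 0.0851
clock: 30.02
tcp_pos: [0.4287, -0.1953, 0.1963]
orientation: [-1.801, -2.528, -0.05]
contact_force: [0.3, 1.0, -0.7]
grip_width: 0.0855
pos [ 0.4286 -0.1952  0.1962] yaw 108.8 shift cm [-2.94  0.05 -0.52] turn 1.5
tilt deg (world xy of tool z) [-0.68  2.76]
```

View pics/w38.png

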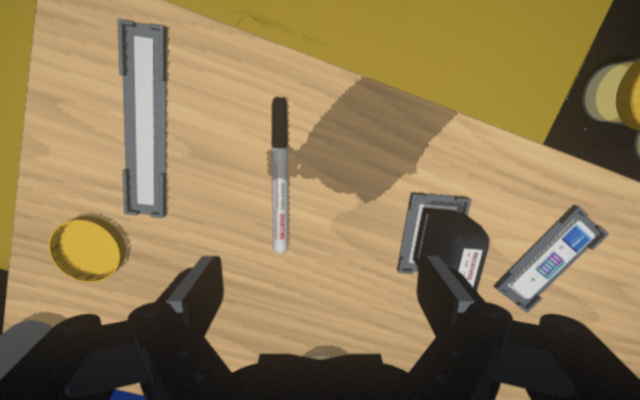

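The marker is the 16 mm thick one on the board at (280,175), with the black cap at its top end. The thin pen on the mat at (402,272) in the top view is the look-alike.

```bash
python3 - <<'E'
from h import *
w=grab("wrist")
wood=lambda im,v,h:(~((h[...,0]>8)&(h[...,0]<25)&(h[...,1]>60)))|(v<60)
blob(w,260,298,85,262,.024,wood)
blob(w,105,180,10,225,.022,wood,500)
cv2.imwrite("pics/w38c.png",cv2.resize(w["color"][85:265,240:320,::-1],None,fx=3,fy=3))
go(.4386,-.2231,.2,-72.7)
E
```

```text
(array([280., 179.]), 440.4, -224.2, 15.4, 147.8, -72.7) tool mm [-39.4   0.8 170.7]
(array([143., 119.]), 429.2, -358.4, 40.3, 174.8, -78.3) tool mm [-162.9  -52.8  166.4]
pos [ 0.429  -0.1954  0.1964] yaw 108.7 shift cm [-2.91  0.03 -0.5 ] turn 1.4
tilt deg (world xy of tool z) [-0.65  2.75]
```

View pics/w38c.png

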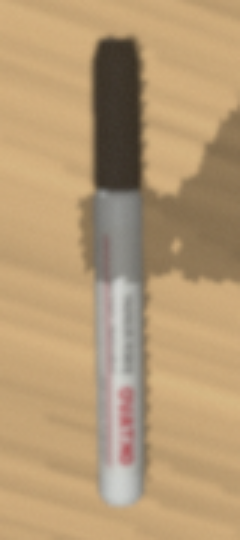

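```bash
python3 -m pendant '-2.9 0 2 1.5;0 0 3 0;0 0 3 0;0 0 3 0;0 0 0 0' 110 50; python3 - <<'E'
from h import *
w=grab("wrist");cv2.imwrite("pics/w39.png",w["color"][:,:,::-1])
go(.4395,-.2235,.0195,107.3)
wood=lambda im,v,h:(~((h[...,0]>8)&(h[...,0]<25)&(h[...,1]>60)))|(v<60)
blob(w,280,360,20,360,.024,wood,500)
E
```

```text
clock: 30.53
tcp_pos: [0.4397, -0.2172, 0.0832]
orientation: [-1.865, -2.488, -0.053]
contact_force: [0.1, 1.0, 0.2]
grip_width: 0.0486
pos [ 0.4408 -0.218   0.0854] yaw 106.3 shift cm [-0.78 -0.35  6.56] turn -1.0
tilt deg (world xy of tool z) [-0.16  2.6 ]
(array([306., 221.]), 447.7, -221.7, 15.7, 136.2, -72.5) tool mm [-8.2  4.9 61.2]
```

View pics/w39.png

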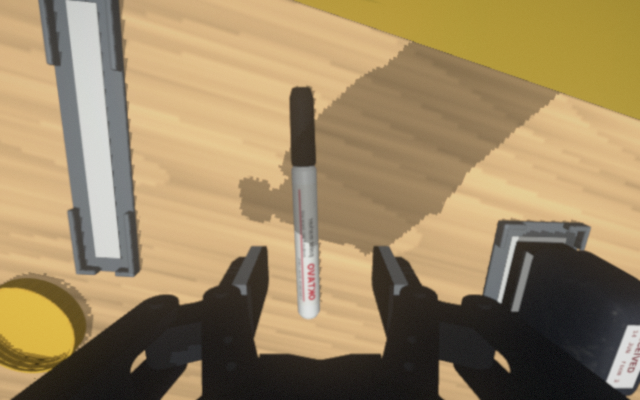

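```bash
python3 -m pendant '-0.8 -0.4 1.5 -0.8;-0.1 -0.2 1.5 0;0 -0.1 1.3 0;0 0 0 0'; python3 - <<'E'
from h import *
w=grab("wrist");cv2.imwrite("pics/w40.png",w["color"][:,:,::-1])
go(.4395,-.2235,.0195,107.3)
E
```

```text
clock: 30.92
tcp_pos: [0.4405, -0.228, 0.0468]
orientation: [-1.86, -2.504, -0.057]
contact_force: [-0.1, -0.3, -0.3]
grip_width: 0.0489
pos [ 0.4413 -0.2283  0.048 ] yaw 106.8 shift cm [ 0.4  -0.09  2.87] turn -0.5
tilt deg (world xy of tool z) [0.33 2.42]
```

View pics/w40.png

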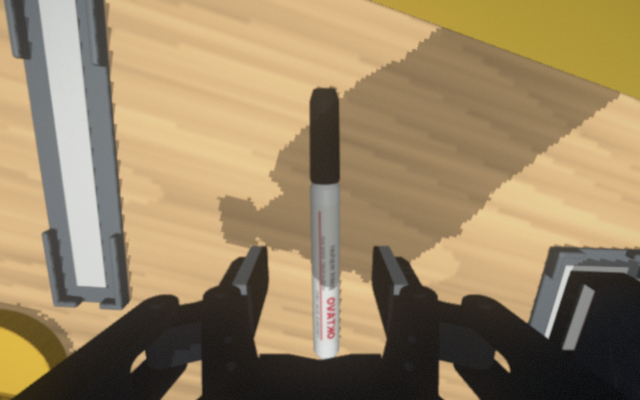

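```bash
python3 - <<'E'
from h import *
w=grab("wrist");P=ray(w,[[323,89],[326,357]],.024);d=P[1]-P[0];print(P.mean(0),np.linalg.norm(d),np.degrees(np.arctan2(d[1],d[0]))+90)
E
python3 -m pendant '0.4 -0.1 0.9 -0.5;0 -0.1 0.9 0;0 0 0.6 0;0 0 0 0'; python3 - <<'E'
from h import *
go(.4395,-.2235,.0195,107.3)
E
```

```text
[ 0.44005295 -0.22497309  0.024     ] 0.15687051523390064 107.73971777299262
clock: 31.35
tcp_pos: [0.4422, -0.2244, 0.0271]
orientation: [-1.853, -2.522, -0.063]
contact_force: [0.1, -0.2, -0.2]
grip_width: 0.0483
pos [ 0.4422 -0.2244  0.0271] yaw 107.4 shift cm [ 0.14 -0.25  0.76] turn 0.1
tilt deg (world xy of tool z) [0.83 2.26]
```

```bash
python3 -m pendant '0 -0.3 0.5 0;0 0 0.2 0;0 0 0 0'; python3 -m pendant '0 0 0 0;0 0 0 0;0 0 0 0;0 0 0 0;0 0 0 0;0 0 0 0' 255 50; python3 - <<'E'
from h import *
go(.4395,-.2235,.0195,107.3)
E
python3 -m pendant '0 0 -1 0;0 0 -2 0;0 0 -2 0;0 0 0 0';python3 - <<'E'
from h import *
w=grab("wrist");cv2.imwrite("pics/w41.png",w["color"][:,:,::-1])
go(.4295,-.3575,.06,101.7)
E
```

```text
clock: 31.6
tcp_pos: [0.4391, -0.2249, 0.0192]
orientation: [-1.853, -2.521, -0.063]
contact_force: [0.5, -1.0, 1.4]
grip_width: 0.0488
clock: 32.1
tcp_pos: [0.4392, -0.2253, 0.0195]
orientation: [-1.854, -2.521, -0.063]
contact_force: [-0.2, -0.5, 0.2]
grip_width: 0.0134
pos [ 0.4392 -0.2253  0.0195] yaw 107.4 shift cm [0.16 0.08 0.01] turn 0.1
tilt deg (world xy of tool z) [0.82 2.27]
clock: 32.43
tcp_pos: [0.4375, -0.2272, 0.0719]
orientation: [-1.852, -2.518, -0.062]
contact_force: [0.8, -0.1, 0.0]
grip_width: 0.0131
pos [ 0.437  -0.2267  0.0707] yaw 107.4 shift cm [-12.29  -4.64   0.53] turn 5.7
tilt deg (world xy of tool z) [0.6  2.35]
```

View pics/w41.png

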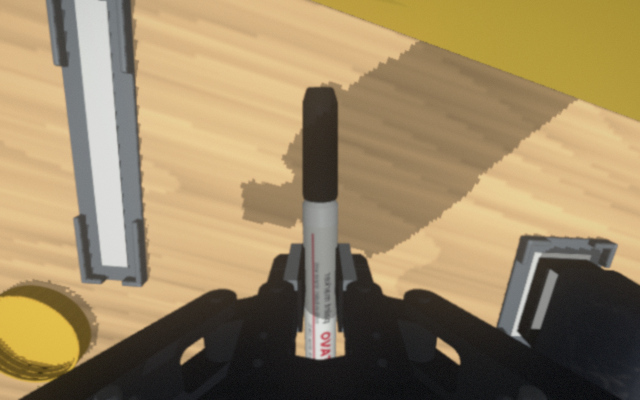

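```bash
python3 - <<'E'
from h import *
w=grab("wrist");p,R,_=tool()
P=ray(w,[[320,88]],p[2]+.0045+.002);print(((P-p)@R*1000).round(1))
E
python3 -m pendant '-2.2 -1 -0.2 1;-2.2 -0.8 -0.2 1;-2.2 -0.8 -0.2 1;-2.2 -0.8 -0.2 1;-2.2 -0.8 -0.2 1;-1 -0.5 0 1;0 0 0 0'; python3 - <<'E'
from h import *
w=grab("wrist");cv2.imwrite("pics/w42.png",w["color"][:,:,::-1])
go(.4295,-.3575,.06,101.7)
E
```

```text
[[ -0.7 -77.5  -8.1]]
clock: 33.12
tcp_pos: [0.4199, -0.355, 0.0696]
orientation: [-1.971, -2.41, -0.059]
contact_force: [-0.3, -1.1, -0.8]
grip_width: 0.0132
pos [ 0.4201 -0.3538  0.0695] yaw 101.5 shift cm [-0.6   0.84  0.94] turn -0.2
tilt deg (world xy of tool z) [0.11 2.75]
```

View pics/w42.png

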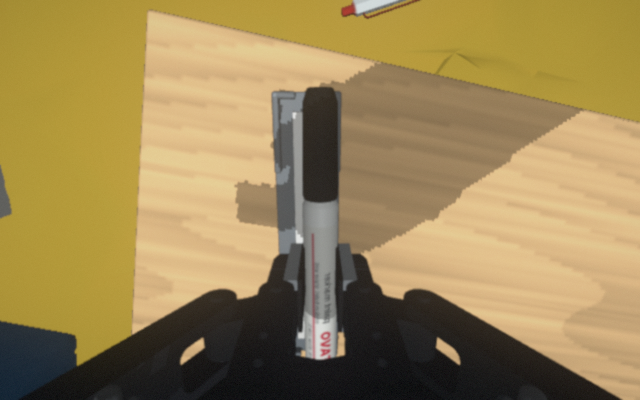

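```bash
python3 - <<'E'
from h import *
w=grab("wrist")
P=ray(w,[[272.5,92.5],[339.5,93]],.025)[:,:2];d=P[1]-P[0];a=np.arctan2(d[1],d[0]);print(np.linalg.norm(d),np.degrees(a))
u=np.radians(101.7-90);print("centre",P.mean(0)+.087*np.array([np.cos(u),np.sin(u)]))
E
python3 -m pendant '-0.5 0.7 0.6 -0.2;-0.1 0.2 0.8 0;0 0 0.5 0;0 0 0 0'; python3 - <<'E'
from h import *
w=grab("wrist");cv2.imwrite("pics/w43.png",w["color"][:,:,::-1])
go(.431,-.357,.0225,101.7)
E
```

```text
0.036076726244012994 101.27951252053658
centre [ 0.43023264 -0.35700554]
clock: 33.55
tcp_pos: [0.4335, -0.3492, 0.0476]
orientation: [-1.949, -2.421, -0.066]
contact_force: [-0.4, 0.4, -1.4]
grip_width: 0.0137
pos [ 0.4336 -0.3491  0.0479] yaw 102.4 shift cm [-0.85 -0.45  2.49] turn 0.7
tilt deg (world xy of tool z) [0.07 3.06]
```

View pics/w43.png

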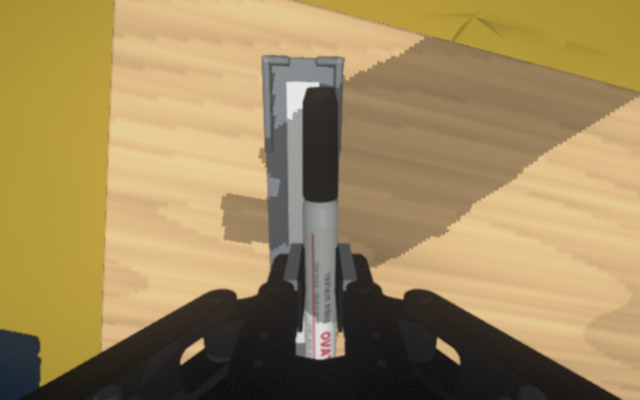

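```bash
python3 -m pendant '-0.7 -0.3 0 0.6;-0.1 -0.1 0 0;0 0 0 0;0 0 0 0'; python3 - <<'E'
from h import *
w=grab("wrist");cv2.imwrite("pics/w44.png",w["color"][:,:,::-1])
go(.431,-.357,.0225,101.7)
E
```

```text
clock: 33.93
tcp_pos: [0.4312, -0.3578, 0.0473]
orientation: [-1.961, -2.411, -0.066]
contact_force: [0.1, 0.4, -0.2]
grip_width: 0.0131
pos [ 0.4312 -0.3578  0.0473] yaw 101.8 shift cm [-0.05 -0.04  2.48] turn 0.1
tilt deg (world xy of tool z) [0.04 3.08]
```

View pics/w44.png

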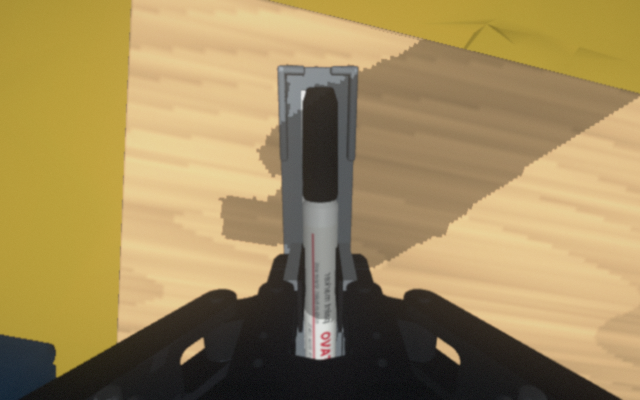

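Well centred. Lowering, with the drift counteracted.

```bash
python3 -m pendant '-0.1 -0.2 0.8 0;0 -0.1 0.8 0;0 0 0.5 0;0 0 0 0'; python3 - <<'E'
from h import *
w=grab("wrist");cv2.imwrite("pics/w45.png",w["color"][:,:,::-1])
go(.431,-.357,.0225,101.7)
E
```

```text
clock: 34.32
tcp_pos: [0.4283, -0.3586, 0.0248]
orientation: [-1.962, -2.411, -0.066]
contact_force: [-0.1, 0.1, -0.3]
grip_width: 0.0133
pos [ 0.4283 -0.3587  0.025 ] yaw 101.7 shift cm [0.1  0.3  0.26] turn 0.0
tilt deg (world xy of tool z) [0.11 3.04]
```

View pics/w45.png

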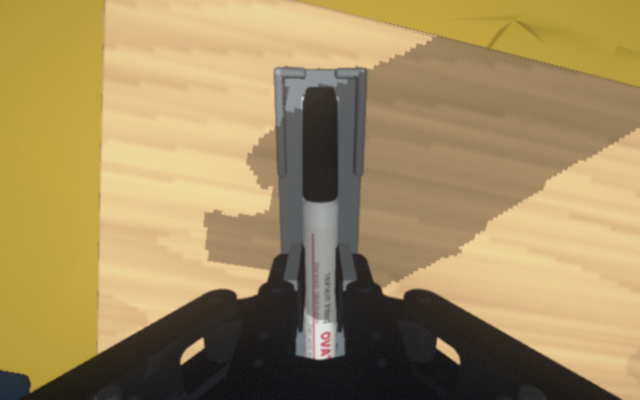

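```bash
python3 -m pendant '0.1 0.3 0.2 0;0 0 0 0;0 0 0 0'; python3 -m pendant '0 0 0 0;0 0 0 0;0 0 0 0;0 0 0 0' 110; python3 -m pendant '0 0 -1.5 0;0 0 -2.5 0;0 0 -3 0;0 1 -3 0;0 2 -3 0;0 2 0 0;0 2 0 0;0 0 0 0'; python3 - <<'E'
from h import *
w=grab("wrist");cv2.imwrite("pics/w46.png",w["color"][:,:,::-1])
go(.431,-.357,.0225,101.7)
E
```

```text
clock: 34.62
tcp_pos: [0.4313, -0.3569, 0.0228]
orientation: [-1.962, -2.411, -0.066]
contact_force: [-0.2, -0.8, 0.7]
grip_width: 0.0135
clock: 34.95
tcp_pos: [0.4321, -0.357, 0.0234]
orientation: [-1.963, -2.412, -0.066]
contact_force: [-0.8, -0.4, 0.1]
grip_width: 0.0488
clock: 35.62
tcp_pos: [0.5006, -0.3499, 0.1609]
orientation: [-1.967, -2.407, -0.067]
contact_force: [0.5, 0.9, 0.0]
grip_width: 0.0486
pos [ 0.4983 -0.3506  0.1604] yaw 101.4 shift cm [-0.02 -6.88 13.74] turn -0.3
tilt deg (world xy of tool z) [0.01 3.09]
```

View pics/w46.png

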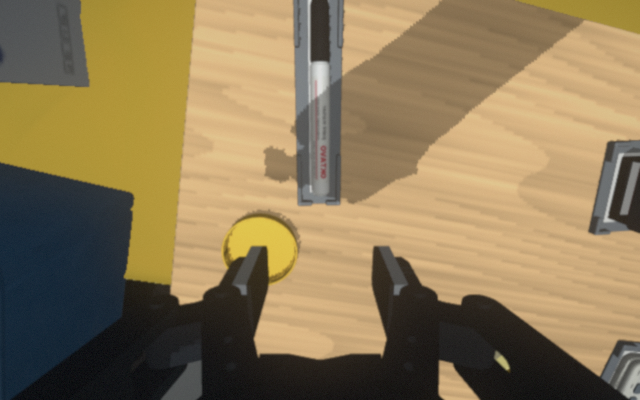

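```bash
python3 -m pendant '0 -1 -3.5 0;0 -1 -3.5 0;0 -1 -3.5 0;0 -1 -3.5 0;0 -1 -3 0;0 -1 -3 0;0 0 0 0;0 0 0 0'; python3 - <<'E'
from h import *
print(r.get_obs()["tcp_pos"])
w=grab("wrist");cv2.imwrite("pics/w47.png",w["color"][:,:,::-1])
s=grab("side");cv2.imwrite("pics/s47.png",cv2.resize(s["color"][140:300,210:430,::-1],None,fx=3.6,fy=3.6,interpolation=2))
t=grab("top");cv2.imwrite("pics/t47.png",cv2.resize(t["color"][100:295,185:485,::-1],None,fx=2.6,fy=2.6,interpolation=2))
E
```

```text
clock: 36.33
tcp_pos: [0.4284, -0.3747, 0.3634]
orientation: [-1.965, -2.389, -0.059]
contact_force: [0.1, 1.0, -1.0]
grip_width: 0.0488
[ 0.42842431 -0.37470333  0.36335436]
```

View pics/w47.png

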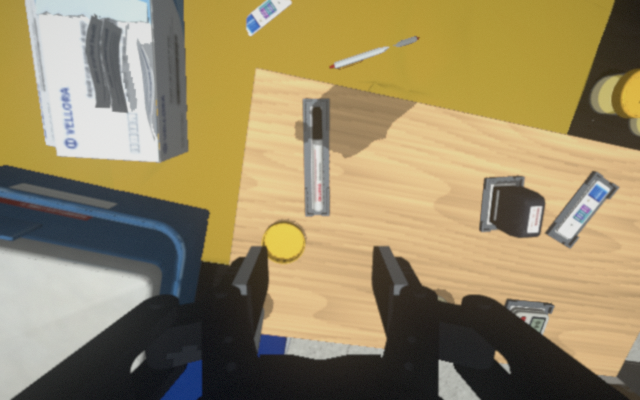

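View pics/s47.png

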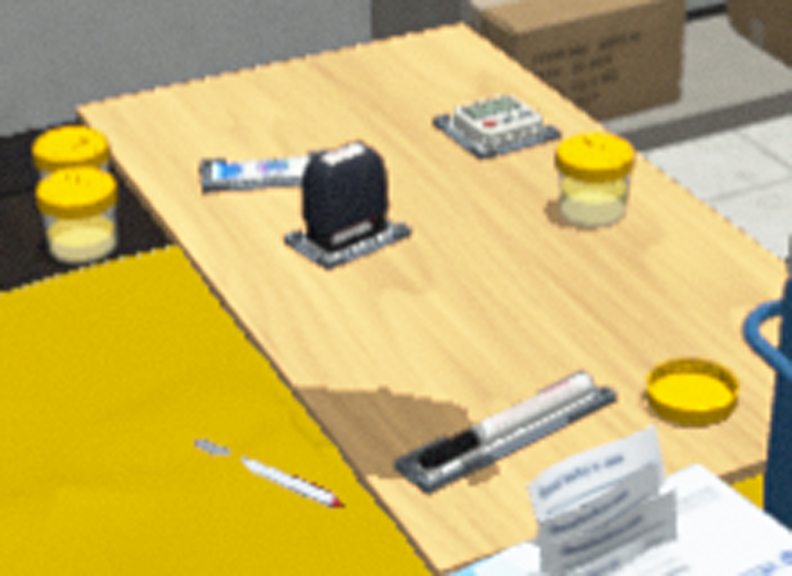

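View pics/t47.png

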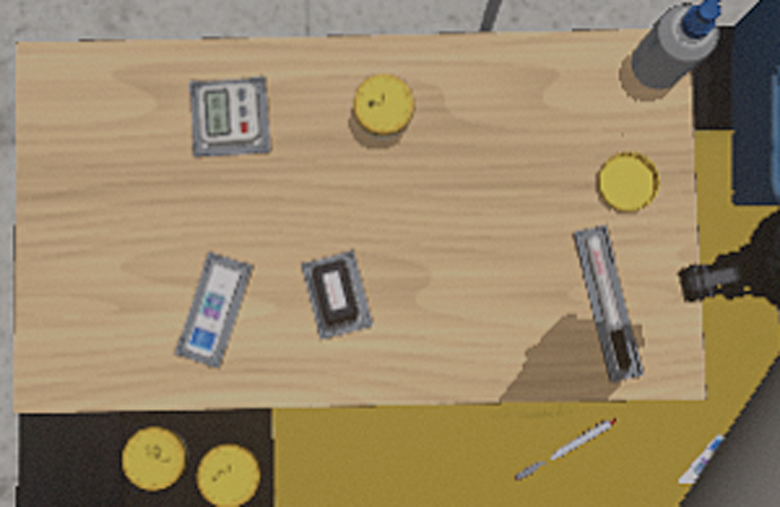

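All four things sit inside their trays, and the cup is still at (384,103) in the same top crop as at the start. Handing in.

```bash
python3 - <<'E'
from bench import r
print(r.hand_in(), r.get_obs()["clock"])
E
```

```text
the job is handed in; nothing more can be done
the job is handed in; nothing more can be done
```

I put the stamp, timer, cassette and marker into their trays in that order and handed in at about 36.5 s. No verdict was reported.

- **Stamp:** My first placing was about 7 mm off along the tray, so I gripped it again and shifted it. A straight-down view then showed it upright and within about 2 mm of centre.
- **Timer:** It is face up in the square tray, with even gaps to the guides (8.5 and 8.2 mm one way, 10.6 and 11.9 mm the other).
- **Cassette and marker:** They look centred in their trays in the wrist and top views. I judged these by eye and did not measure the gaps after release.
- **Cup and look-alikes:** The capped cup shows at the same spot in the top picture before and after. I did not touch the smaller cassette, the thin pen, the loose lid or the other cups.

**What disagreed:**
- The first stamp position from the top camera was about 13 mm off, because its side was in the outline.
- The tool picked up a tilt of 2 to 3.5 degrees during the moves. It could not be corrected directly, but the objects ended up flat.
- The force reading stayed within 2 N at every check.

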